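Clear, load and wind up the ware lift

ROBOT

A 7-joint arm with a two-finger parallel gripper is mounted at the origin on the work surface. World frame = base frame: x ahead of the robot, y to its left, z up, the work surface at z = 0. Lengths are in mm, angles in rad, forces in N, time in s.
With the tool pointing down it reaches from about 350 to 900 mm from the base axis. Payload 19.9 kg.
Tool frame: the origin (TCP) lies between the finger pads; the fingertips stand 22 mm ahead of it and the grasp point (between the pads) lies 3 mm ahead of it (robot.tip_reach is the distance from the TCP to the fingertips, in mm); z points along the fingers, y is the line along which they close (so a half turn about z gives the same grasp; the last joint's range is limited). The gripper opens to 94 mm and grips with 3 to 60 N. Pads are 16 mm wide; open, the fingers measure 119 mm over their backs; the gripper's body (75 mm by 177 mm) begins 78 mm behind the grasp point.
Start: joints at [-1.351, 0.417, -0.01, 1.614, 0.005, 1.111, -0.053], TCP at [161.752, 603.686, 227.425] pointing down, gripper open.
Joint ranges: [-2.81, 2.81], [-0.39, 2.02], [-1.27, 1.25], [0.06, 2.57], [-1.19, 4.33], [0.19, 2], [-2.82, 2.82]. Speed limits (rad/s): [1.89, 1.89, 2.39, 2.39, 3.01, 3.01, 3.01].

INTERFACE

Orientations are given as [roll, pitch, yaw] about the fixed x, y, z axes, in that order (R = Rz(yaw) Ry(pitch) Rx(roll)).
In Python, from workcell import robot gives the robot as it stands.
- The arm moves only by the shell command python3 -m handwheel 'ROWS'. ROWS is JSON, a list that holds one entry, the list of rows, each a list of 7 numbers: the turn, a rotation vector about the tool's x, y, z in rad, then the shift along the tool's x, y, z in mm, then the closure in counts, from 0 (fully open) to 255 (shut). In form: [[[rx, ry, rz, tx, ty, tz, gripper], ...]]. A call has 1 to 10 rows; each row shifts and turns the commanded pose from where the row before left it, along the tool's axes as they then stand; what a row does not reach is not made up. A row lasts 1/8 s, in which the tool goes at most 62.5 mm and 10.7 degrees, less where a joint would pass 70% of its speed; a pose out of reach is approached as far as the arm can. A call is refused whole if a number of a shift passes 62.5 or a number of a turn 0.188, either way. A call with a gripper value outside its range is refused whole. The fingers move at their own pace and stop on an object; the grip force is fixed at half the most. Time passes only in rows, so rows that do not move let the fingers close. It gives the time, the measured TCP pose, the force, the opening and the grip force at its end, in the units of the state.
- robot.get_obs(): the state, without advancing time (a new reading comes with each control period).
- robot.read_camera(name): name is "scene" or "top" or "wrist"; returns a dict with "frame" (420x560x3 uint8, blue, green, red), "vfov" (degrees; the focal length in pixels is half the picture's height over the tangent of half this angle, whatever the lens; pixels are square), "cx", "cy" (the principal point, pixels), "eye" and "orientation" of the camera in the world; the wrist camera has in their place "hand_eye" (4x4, takes a point from camera to tool coordinates, whose origin is the TCP and whose axes are the flange's). Camera axes: x right, y up, looking along -z (the intrinsics and any distortion apply to the point x, -y, -z); pixel columns grow to the right and rows downward; lengths in mm; the calibration is good to about 2 mm. A picture is of the moment at which its call begins: read the wrist's pose just before it. There is no depth.
- robot.sign_off(): hands the job in; it is judged then, once.
The state is a dict: "time": time; "joint_pos": joint angles; "dq": joint speeds; "joint_efforts": joint torques, N m; "tcp_pos": TCP position; "tool_rot": TCP orientation; "force": force on the tool from outside, world axes, zero at the start; "torque": the same for the moment, N m; "gripper_width": finger opening in mm; "grip_force": force on a finger pad.
Only numpy, scipy, OpenCV 4.12 (cv2) and the standard library are available. Lean on these libraries where they do the work, as an engineer would, in place of code of your own. Each camera call takes 0.05 s, during which the arm holds its last target. There are 200 camera calls.

TASK

First take the yellow slip can by its bow off the lift's platform and stand it on the cork mat; then stack all the blue drying bats on the platform's painted outline, cut corners to the outline's cut corners, each skirt seated fully down on the bat below. Only then fold the crank's red handle fully up and wind the crank clockwise until the platform's top is level with the red ring, and finally fold the handle flat again. Do not disturb the castings, beakers, jug or brush standing about.

Things in the scene. Friction and masses are not known exactly. Their poses are not given: they have to be found in the camera images.
- platform_top (a point): middle of the flat top of the lift's aluminium platform (160 x 120 mm, 12 mm thick), 70 mm above the table at the start. x: along its long side towards the guide post and the cut-corner end of the painted black outline; z up. A bat's place is that outline: bat origin on this point, bat x along this x. A white pointer beside the post is flush with the top
- red_mark (a point): the middle of the red ring (28 mm across, 8 mm high) set on the steel guide post (16 mm thick, up to 238 mm high) 110 mm from the platform's middle, along the platform's +x: the height to which the platform's top must be wound. Somewhere between 104 and 128 mm above the table; it stays put
- crank (a joint): turn of the crank about its upright axis, rad: 0 at the start, grows clockwise seen from above, which raises the platform by 18 mm a turn (up to 80 mm); turning back lowers it. It stays where it is left; friction about 0.1 N m (1.5 N at the handle)
- crank_axis (a point): point on the crank's upright axis at the height of the handle's hinge, 115 mm above the table, on the round green gear head (92 mm across, 75 mm high). The steel arm (18 mm wide, its top 97 mm above the table; the hub below it is 28 mm across) turns with the hinge 65 mm from this axis
- handle (a joint): fold of the crank's red handle, rad: 0 folded flat, lying level over the arm from its hinge inward across the axis; 1.57 fully up, upright at the arm's end, where it meets a stop. It stays where it is left (friction about 0.1 N m)
- handle_hinge (a point): the handle's hinge at the outer end of the crank arm, 65 mm from the axis; the hinge pin is level and square to the arm
- handle_tip (a point): free end of the red handle, on its centre line, 78 mm from the hinge. The handle is a round sleeve 16 mm thick, from 12 mm off the hinge to the tip, which spins freely about its own length, so fingers can hold it without turning while the crank goes round; folded, its underside is 10 mm clear of the arm
- slip_can: yellow closed can 64 mm across and 76 mm high, about 0.35 kg, with a stiff dark steel carrying bow over it: round bar 10 mm thick, its straight level top runs 40 mm along the can's y with its middle line 118 mm above the can's base, 42 mm of free space below. Origin: centre of the underside; z up. Stands on the lift's platform at the start
- can_mat: round cork mat 110 mm across and 4 mm thick, fixed on the table beside the lift. Origin: centre of its underside
- bat1: blue drying bat, a hollow skirted plate 120 x 62 mm, 130 g, one of two to four alike (absent: None), right way up. Origin: centre of its underside; z up; x along its length: the two corners at its +x end are cut at 45 degrees (16 mm legs), those at -x are square; yaw near 0 or half a turn. Outside faces plain and upright from 0 to 22 mm: pinch across the 62 mm width
- bat1_key (a point): middle of the cut-cornered end of that bat, 60 mm along its x, 11 mm up. On every bat a white tapered boss, 108 x 50 mm at its foot and 100 x 42 at its top, stands from 22 to 29 mm height; the next bat's skirt (walls 4 mm) drops over it with 2 mm play at the foot, cut corners at the same end, and rests on the shoulder: each bat adds 22 mm
- bat2: blue drying bat, a hollow skirted plate 120 x 62 mm, 130 g, one of two to four alike (absent: None), right way up. Origin: centre of its underside; z up; x along its length: the two corners at its +x end are cut at 45 degrees (16 mm legs), those at -x are square; yaw near 0 or half a turn. Outside faces plain and upright from 0 to 22 mm: pinch across the 62 mm width
- bat2_key (a point): middle of the cut-cornered end of that bat, 60 mm along its x, 11 mm up. On every bat a white tapered boss, 108 x 50 mm at its foot and 100 x 42 at its top, stands from 22 to 29 mm height; the next bat's skirt (walls 4 mm) drops over it with 2 mm play at the foot, cut corners at the same end, and rests on the shoulder: each bat adds 22 mm
- bat3: blue drying bat, a hollow skirted plate 120 x 62 mm, 130 g, one of two to four alike (absent: None), right way up. Origin: centre of its underside; z up; x along its length: the two corners at its +x end are cut at 45 degrees (16 mm legs), those at -x are square; yaw near 0 or half a turn. Outside faces plain and upright from 0 to 22 mm: pinch across the 62 mm width
- bat3_key (a point): middle of the cut-cornered end of that bat, 60 mm along its x, 11 mm up. On every bat a white tapered boss, 108 x 50 mm at its foot and 100 x 42 at its top, stands from 22 to 29 mm height; the next bat's skirt (walls 4 mm) drops over it with 2 mm play at the foot, cut corners at the same end, and rests on the shoulder: each bat adds 22 mm
- bat4: blue drying bat, a hollow skirted plate 120 x 62 mm, 130 g, one of two to four alike (absent: None), right way up. Origin: centre of its underside; z up; x along its length: the two corners at its +x end are cut at 45 degrees (16 mm legs), those at -x are square; yaw near 0 or half a turn. Outside faces plain and upright from 0 to 22 mm: pinch across the 62 mm width
- bat4_key (a point): middle of the cut-cornered end of that bat, 60 mm along its x, 11 mm up. On every bat a white tapered boss, 108 x 50 mm at its foot and 100 x 42 at its top, stands from 22 to 29 mm height; the next bat's skirt (walls 4 mm) drops over it with 2 mm play at the foot, cut corners at the same end, and rests on the shoulder: each bat adds 22 mm
- tree1: white Christmas-tree casting, 72 mm across and 116 mm high; leave alone
- tree2: white Christmas-tree casting, 72 mm across and 116 mm high; leave alone
- beaker1: grey unfired beaker 68 mm across, 95 mm high; leave alone
- beaker2: grey unfired beaker 68 mm across, 95 mm high; leave alone
- jug: grey jug 90 mm across, 122 mm high; leave alone
- brush: flat brush lying on the table; leave alone
Things that resemble listed ones, but are neither listed nor needed, are in the scene too. Leave any turquoise look-alike of the bat1 alone.

How it is judged:
By the outcome, as a careful person would: the job done as asked, in the order asked, and still so for the second after the job is handed in, with the robot touching nothing.
Of bat1, bat2, bat3, bat4 only 2 to 4 are there at a start; the rules pass over those that are not, and their reading is None.
At some moment in a run one of slip_can may be knocked a few centimetres aside while the robot is not near it.
Once in a run the grip may slacken for a moment while it holds something.
It also fails if it takes over 210 s, if anything falls off the work surface, if the arm or the gripper's body presses on something with over 40 N, if the wrist force passes 120 N, or if a joint passes its speed limit or range.

## Working session

There is one attempt and no reset: what is moved stays moved. The work goes in short steps, Python scripts to look and compute and a shell command to move; the robot and the scene stay as the last step left them, time stands still between calls to the robot, and variables do not carry over. Pictures are saved under pics/ and viewed, at most 14 in all, crops included, and the job is handed in when it is done.

```bash
ls; mkdir -p pics
python3 - <<'E'
from workcell import robot
import cv2
print(robot.get_obs())
for n in("scene","top","wrist"):
    c=robot.read_camera(n); cv2.imwrite(f"pics/{n}0.png",c["frame"]); c.pop("frame"); print(n,c)
E
```

```text
pics
{'time': 0.0, 'joint_pos': array([-1.35050975,  0.41796649, -0.01033159,  1.61416369,  0.00468319,
        1.11072593, -0.05299782]), 'dq': array([ 7.84841482e-04,  1.79726611e-03,  8.05709743e-04,  3.00166028e-04,
       -4.19013427e-04,  1.88162678e-04,  5.21872639e-05]), 'joint_efforts': array([-1.69823811e-04, -8.51254821e+01,  6.39087260e-01, -4.25996947e+01,
       -4.87447937e-02,  1.87276723e-02,  1.20757195e-04]), 'tcp_pos': array([161.65186638, 603.36433444, 226.83422222]), 'tool_rot': array([-3.14035511e+00,  6.57442633e-05,  2.87983517e+00]), 'force': array([-0.14555768, -0.35971429,  0.42107177]), 'torque': array([ 0.01399232, -0.01223222, -0.00517958]), 'grip_force': 0.0, 'gripper_width': 94.07321838851014}
scene {'vfov': 51.254063371571974, 'cx': 283.11256352496787, 'cy': 206.35185926844827, 'eye': array([1195.79099379, -637.89130618, 1142.45055527]), 'orientation': array([0.68408031, 0.01327457, 0.85485079])}
top {'vfov': 55.222229467802805, 'cx': 279.9486070842417, 'cy': 215.06071774790712, 'eye': array([ 252.72864661,  -98.6053303 , 1447.04905935]), 'orientation': array([ 0.20747055,  0.00604972, -1.53096067])}
wrist {'vfov': 65.42277737798157, 'cx': 273.95611470426263, 'cy': 207.55962432553457, 'hand_eye': array([[ 1.94355617e-03,  9.73124935e-01,  2.30269591e-01,
         6.74291223e+01],
       [ 9.99998103e-01, -1.92017382e-03, -3.25633350e-04,
         1.04448698e+00],
       [ 1.25275708e-04,  2.30269787e-01, -9.73126821e-01,
        -1.56152420e+02],
       [ 0.00000000e+00,  0.00000000e+00,  0.00000000e+00,
         1.00000000e+00]])}
```

View pics/top0.png

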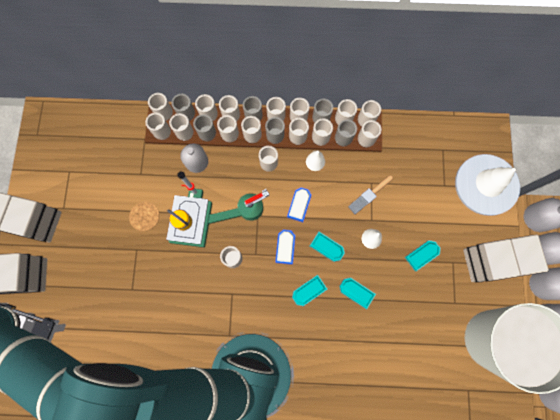

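View pics/scene0.png

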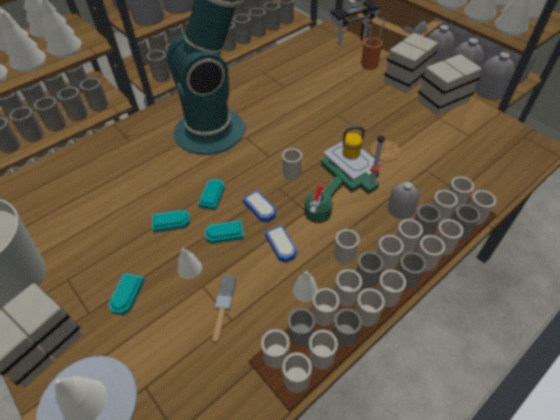

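The top view shows the lift at about (188,220) with the yellow can on it. The cork mat is at (145,216) and the crank head at (250,207) with its red handle. There are two blue bats at (299,204) and (286,247), and four turquoise decoys. I'll write the helpers and enlarge crops.

```bash
cat > h.py <<'E'
from workcell import robot
import numpy as np, cv2
from scipy.spatial.transform import Rotation as Ro
def cam(n):
    o=robot.get_obs(); c=robot.read_camera(n); f=210/np.tan(np.radians(c["vfov"]/2)); c["K"]=(f,c["cx"],c["cy"])
    if n=="wrist":
        T=np.eye(4); T[:3,:3]=Ro.from_euler("xyz",o["tool_rot"]).as_matrix(); T[:3,3]=o["tcp_pos"]
        M=T@c["hand_eye"]; c["R"]=M[:3,:3]; c["eye"]=M[:3,3]
    else: c["R"]=Ro.from_euler("xyz",c["orientation"]).as_matrix()
    return c
def ray(c,u,v):
    f,cx,cy=c["K"]; d=c["R"]@np.array([(u-cx)/f,-(v-cy)/f,-1]); return d/np.linalg.norm(d)
def plane(c,u,v,z):
    d=ray(c,u,v); return c["eye"]+d*(z-c["eye"][2])/d[2]
def proj(c,p):
    f,cx,cy=c["K"]; q=c["R"].T@(np.asarray(p,float)-c["eye"]); return np.array([cx+f*q[0]/-q[2],cy+f*q[1]/q[2]])
def tri(c1,p1,c2,p2):
    d1,d2=ray(c1,*p1),ray(c2,*p2); A=np.stack([d1,-d2],1); t=np.linalg.lstsq(A,c2["eye"]-c1["eye"],rcond=None)[0]
    a,b=c1["eye"]+d1*t[0],c2["eye"]+d2*t[1]; return (a+b)/2,np.linalg.norm(a-b)
def mask(c,lo,hi): return cv2.inRange(cv2.cvtColor(c["frame"],cv2.COLOR_BGR2HSV),lo,hi)
COL=dict(blue=((108,120,60),(128,255,255)),yellow=((22,150,80),(32,255,255)),red=((0,190,120),(4,255,255)))
def blobs(m,amin=8):
    n,l,s,ce=cv2.connectedComponentsWithStats(m); return [(ce[i].round(1),s[i]) for i in range(1,n) if s[i][4]>=amin]
E
python3 - <<'E'
from h import *
for n in("top","scene"):
    c=cam(n); print(n,"base px",proj(c,(0,0,0)).round(1))
    for k,v in COL.items(): print(k,[(b[0].tolist(),b[1].tolist(),plane(c,*b[0],0)[:2].round().tolist()) for b in blobs(mask(c,*v))])
    f=c["frame"]; cr=f[140:300,120:330] if n=="top" else f[110:280,230:430]
    cv2.imwrite(f"pics/{n}1.png",cv2.resize(cr,None,fx=3.5,fy=3.5,interpolation=cv2.INTER_CUBIC))
E
```

```text
top base px [250.6 374.3]
blue [([299.6, 206.0], [287, 188, 24, 34, 121], [594.0, -149.0]), ([286.1, 247.6], [276, 230, 19, 34, 130], [437.0, -105.0])]
yellow [([181.5, 214.4], [175, 210, 13, 12, 72], [545.0, 285.0]), ([175.6, 221.9], [170, 215, 14, 13, 101], [516.0, 305.0])]
red [([191.3, 187.0], [188, 183, 6, 7, 15], [651.0, 258.0]), ([253.3, 198.0], [245, 194, 17, 9, 61], [618.0, 24.0])]
scene base px [209.9 130.3]
blue [([260.2, 212.8], [244, 199, 32, 23, 133], [453.0, -113.0]), ([280.6, 251.6], [266, 232, 30, 30, 133], [615.0, -163.0])]
yellow [([353.0, 139.5], [345, 133, 18, 14, 193], [411.0, 380.0]), ([350.7, 152.6], [344, 148, 15, 10, 92], [455.0, 321.0])]
red [([317.8, 192.2], [315, 187, 7, 13, 40], [515.0, 93.0])]
```

View pics/top1.png

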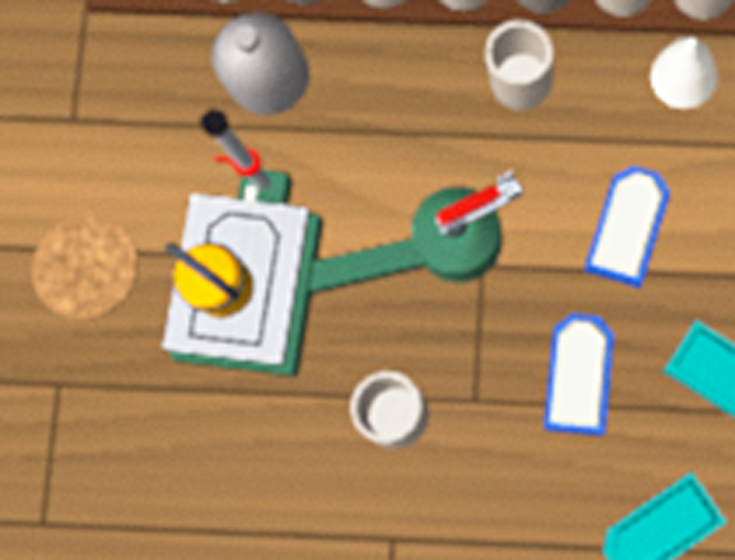

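View pics/scene1.png

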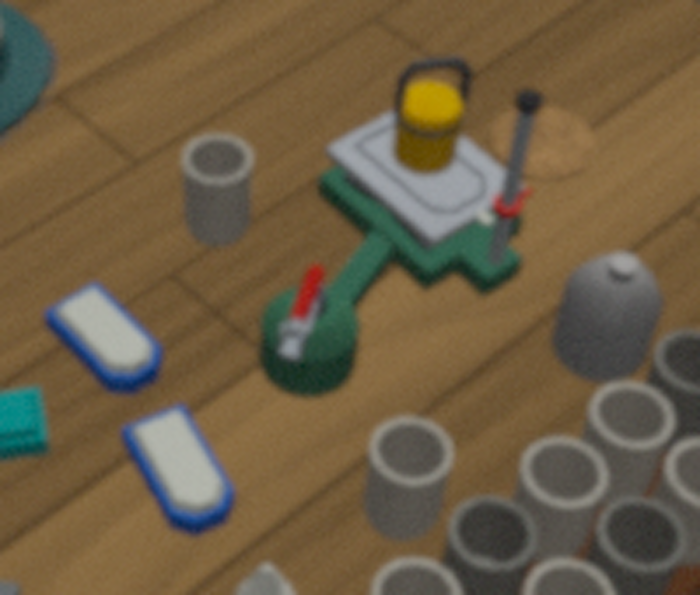

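Run:
```python
from h import *
t=cam("top"); s=cam("scene")
T=lambda x,y:(120+x/3.5,140+y/3.5)
S=lambda x,y:(230+x/3.5,110+y/3.5)
P=[plane(t,*T(*p),70)[:2] for p in((190,195),(308,208),(280,365),(163,350))]
print("plat",np.round(P,0).tolist(),"mid",np.mean(P,0).round(1))
B=[plane(t,*T(*p),188)[:2] for p in((172,250),(236,297))];print("bow",np.round(B),np.mean(B,0))
print("mat",plane(t,*T(83,268),4), plane(s,*S(545,140),4))
print("gear",plane(t,*T(457,235),75))
print("hinge",tri(t,T(510,187),s,S(293,335)),"tip",tri(t,T(443,222),s,S(316,272)))
print("ring",tri(t,T(248,164),s,S(511,203)))
print("beaker",plane(t,*T(388,405),95),"jug",plane(t,*T(248,35),122),"beak2",plane(t,*T(519,55),95),"tree",plane(t,*T(690,45),116))
print("post top",tri(t,T(213,122),s,S(528,100)))
for z in(22,):
  print("bats",plane(t,*T(630,226),25),plane(t,*T(579,376),25))
```

```text
plat [[598.0, 299.0], [589.0, 178.0], [428.0, 193.0], [439.0, 310.0]] mid [513.3 245. ]
bow [[515. 276.]
 [474. 213.]] [494.68035859 244.81174779]
mat [530.91675467 422.6621356    4.        ] [535.14938602 424.4348859    4.        ]
gear [565.38146046  25.31335465  75.        ]
hinge (array([609.57619941, -25.3652139 , 108.18898034]), np.float64(4.435534142184665)) tip (array([571.37367506,  38.7336975 , 110.4291115 ]), np.float64(5.280855821915895))
ring (array([626.02097673, 237.93880157, 103.51635353]), np.float64(8.834349325200456))
beaker [390.42880716  80.74028124  95.        ] jug [751.40233035 241.06967504 122.        ] beak2 [750.46807979 -29.11487508  95.        ] tree [ 759.70298763 -200.6262068   116.        ]
post top (array([625.50894234, 237.22929794, 233.72232695]), np.float64(0.6811695530425236))
bats [ 593.27675169 -149.43614244   25.        ] [ 434.62464252 -102.26357161   25.        ]
```

```bash
python3 -m handwheel '[[[0,0,0,-45,-24,-12,0],[0,0,0,-45,-24,-12,0],[0,0,0,-45,-24,-12,0],[0,0,0,-45,-24,-12,0],[0,0,0,-45,-24,-12,0],[0,0,0,-45,-24,-12,0],[0,0,0,-45,-24,-12,0],[0,0,0,-45,-24,-12,0],[0,0,0,-45,-24,-12,0],[0,0,0,0,0,0,0]]]'
python3 - <<'E'
from h import *
c=cam("wrist"); cv2.imwrite("pics/w1.png",c["frame"]); o=robot.get_obs(); print(o["joint_pos"],o["tool_rot"])
for p in [(513,245,70),(495,245,188),(565,25,75),(531,422,4)]: print(p,proj(c,p).round())
E
```

```text
time: 1.6
tcp_pos: [499.8, 286.9, 336.3]
tool_rot: [3.141, 0.002, 2.874]
force: [0.0, -0.0, -1.0]
gripper_width: 94.0
grip_force: 0.0
[-0.7660117   0.24922862  0.22906044  1.6063017  -0.05793514  1.29231608
  0.77824503] [3.14150352e+00 5.48295302e-04 2.87691792e+00]
(513, 245, 70) [245. 201.]
(495, 245, 188) [229. 209.]
(565, 25, 75) [103. 278.]
(531, 422, 4) [366. 172.]
```

View pics/w1.png

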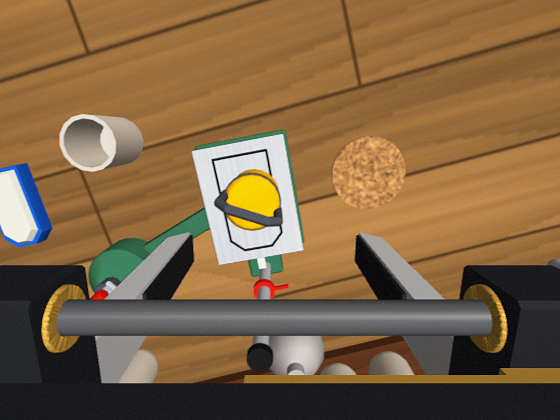

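The wrist view shows the platform at (249,198) and the bow's level top from (220,203) to (280,218). The mat is at (369,173) and the red ring at (264,289). I'll refine the positions from it.

Run:
```python
from h import *
c=cam("wrist"); t=cam("top"); f=c["frame"]
T=lambda x,y:(120+x/3.5,140+y/3.5)
hsv=cv2.cvtColor(f,cv2.COLOR_BGR2HSV)
# platform: low saturation bright, lines of white region
m=((hsv[...,1]<40)&(hsv[...,2]>150)).astype(np.uint8); m[:, :185]=0; m[270:]=0; m[:,310:]=0; m[:125]=0
y=mask(c,*COL["yellow"]); 
h=cv2.convexHull(np.argwhere(m>0)[:,::-1].astype(np.int32)); a=cv2.approxPolyDP(h,6,True)[:,0]; print("corners",a.tolist())
W=np.array([plane(c,*p,70)[:2] for p in a]); print(W.round(1).tolist())
hw=np.array([plane(c,*p[0],70)[:2] for p in h],np.float32); r=cv2.minAreaRect(hw); print("rect",r)
# bow: dark pixels near
d=((hsv[...,2]<95)&(hsv[...,1]<90)).astype(np.uint8); d[:185]=0;d[230:]=0;d[:,:212]=0;d[:,290:]=0
q=np.argwhere(d>0)[:,::-1]; print("bow px",len(q),q.min(0),q.max(0),q.mean(0))
w=np.array([plane(c,*p,188)[:2] for p in q],np.float32); print("bow rect",cv2.minAreaRect(w), w.mean(0)); vx=cv2.fitLine(w,cv2.DIST_L2,0,.01,.01).ravel(); print("bow dir",np.degrees(np.arctan2(vx[1],vx[0])))
bm=blobs(y); print("yellow",bm, [plane(c,*b[0],146) for b in bm])
print("tri bow",tri(c,(250,212),t,T(204,273)))
mk=mask(c,(8,80,150),(20,170,255)); 
print("mat",plane(c,369,173,4))
print("ring",tri(c,(264,289),t,T(248,164)))
```

```text
corners [[301, 251], [268, 269], [218, 266], [185, 238], [190, 154], [281, 136]]
[[598.4, 301.5], [612.3, 250.9], [590.0, 185.2], [539.4, 154.1], [434.1, 196.4], [442.6, 314.3]]
rect ((522.9699096679688, 232.0951690673828), (152.68162536621094, 174.90274047851562), 85.28826904296875)
bow px 566 [213 185] [280 229] [244.82508834 213.10424028]
bow rect ((495.2801208496094, 263.6596374511719), (63.738040924072266, 43.30289077758789), 76.07494354248047) [500.89902 260.58823]
bow dir 56.632164
yellow [(array([265. , 176.8]), array([259, 174,  12,   7,  23], dtype=int32)), (array([252.3, 197.3]), array([ 225,  178,   53,   41, 1528], dtype=int32)), (array([243.6, 225.5]), array([229, 219,  31,  12, 148], dtype=int32)), (array([ 45.9, 316. ]), array([ 44, 312,   5,   9,  29], dtype=int32)), (array([503.9, 318.8]), array([503, 317,   3,   5,   8], dtype=int32)), (array([ 44.3, 324.1]), array([ 43, 321,   5,   8,  23], dtype=int32)), (array([ 44.1, 331.7]), array([ 43, 330,   3,   5,  13], dtype=int32))] [array([477.46145486, 285.83294021, 146.        ]), array([495.33721811, 266.6916407 , 146.        ]), array([523.31584476, 248.74445276, 146.        ]), array([569.48332039,  -7.65463381, 146.        ]), array([713.51591488, 513.71522849, 146.        ]), array([578.90107612, -13.943122  , 146.        ]), array([588.25175536, -18.4162906 , 146.        ])]
tri bow (array([508.26230406, 258.62612836, 138.82761032]), np.float64(7.341673681683263))
mat [530.53383454 428.62159585   4.        ]
ring (array([629.71889675, 239.43938936,  86.77545757]), np.float64(4.186189048484794))
```

Run:
```python
from h import *
t=cam("top");s=cam("scene"); w=cam("wrist")
for n,c in(("top",t),("scene",s)):
    print(n,[(b[0].tolist(),b[1].tolist()) for b in blobs(mask(c,*COL["yellow"]))])
old=cv2.imread("pics/top0.png")
V=np.hstack([cv2.resize(i,None,fx=4,fy=4,interpolation=cv2.INTER_CUBIC) for i in(old[180:260,140:230],t["frame"][180:260,140:230])])
cv2.imwrite("pics/cmp.png",V); print(robot.get_obs()["tcp_pos"])
```

```text
top [([181.1, 214.1], [174, 210, 13, 11, 76]), ([175.7, 221.9], [170, 215, 14, 13, 104])]
scene [([352.9, 139.4], [345, 133, 17, 14, 196]), ([350.8, 152.5], [344, 147, 15, 11, 85])]
[496.27670123 291.10738997 335.24317497]
```

View pics/cmp.png

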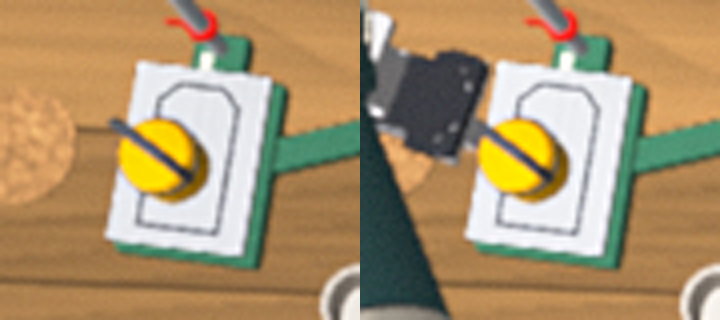

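```bash
python3 -m handwheel '[[[0,0,0.187,-14,-28,7,0],[0,0,0.187,0,0,7,0],[0,0,0.187,0,0,7,0],[0,0,0.187,0,0,7,0],[0,0,0.187,0,0,7,0],[0,0,0.187,0,0,7,0],[0,0,0.187,0,0,7,0],[0,0,0.187,0,0,7,0],[0,0,0.187,0,0,7,0],[0,0,0.187,0,0,7,0]]]'; python3 -m handwheel '[[[0,0,0,0,0,0,0],[0,0,0,0,0,0,0],[0,0,0,0,0,0,0]]]'
python3 - <<'E'
from h import *
c=cam("wrist"); cv2.imwrite("pics/w2.png",c["frame"]); o=robot.get_obs(); print(o["joint_pos"],o["tcp_pos"],o["tool_rot"])
for p in [(513,245,70),(502,260,188)]: print(p,proj(c,p).round())
E
```

```text
time: 3.15
tcp_pos: [502.8, 260.3, 265.2]
tool_rot: [-3.141, 0.0, 1.005]
force: [-0.2, 0.8, 0.3]
gripper_width: 93.9
grip_force: 0.0
time: 3.52
tcp_pos: [503.3, 259.7, 265.8]
tool_rot: [3.141, -0.0, 1.013]
force: [-0.2, -0.3, -0.2]
gripper_width: 93.8
grip_force: 0.0
[-0.9367152   0.3016993   0.5016739   1.73268448 -0.15749451  1.14686937
 -0.94808914] [503.39289954 259.62278539 265.72403306] [ 3.14146165e+00 -3.36431623e-04  1.01180993e+00]
(513, 245, 70) [290. 200.]
(502, 260, 188) [274. 223.]
```

View pics/w2.png

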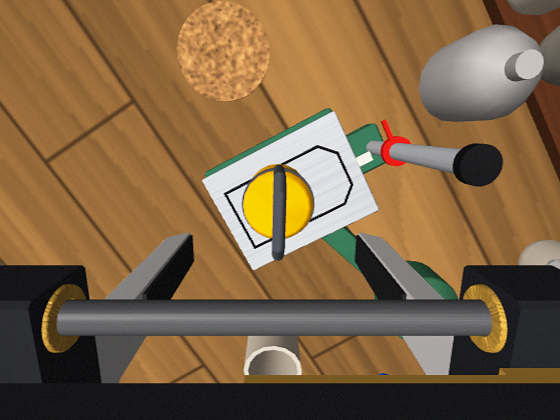

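The bow runs nearly vertically at column 279, from row 168 to 257. The ring is at (396,151), the white pointer at (364,158) and the mat at (224,50).

Run:
```python
from h import *
c=cam("wrist"); o=robot.get_obs(); R=Ro.from_euler("xyz",o["tool_rot"]).as_matrix(); tl=lambda p:(R.T@(np.array(p)-o["tcp_pos"])).round(1)
for p in((279,175),(278,250)): P=plane(c,*p,188); print("bow",P.round(1),tl(P))
P=plane(c,279,203,146);print("can top centre",P.round(1),tl(P))
hsv=cv2.cvtColor(c["frame"],cv2.COLOR_BGR2HSV)
cork=cv2.inRange(hsv,(8,90,120),(20,200,255)); 
P=plane(c,224,50,4); print("mat",P.round(1),tl(P), [np.linalg.norm(plane(c,*q,4)-P).round(1) for q in((177,50),(271,50),(224,2),(224,101))])
C=np.array([plane(c,*p,70)[:2] for p in((204,180),(333,112),(378,211),(254,270))]); print("plat",C.round(1).tolist(),C.mean(0).round(1))
O=[plane(c,*p,70)[:2] for p in((226,193),(318,147),(339,155),(352,185),(346,203),(254,247))]; print("outline",np.round(O,1).tolist())
print("pointer",plane(c,364,158,70),"ring110",plane(c,396,151,110))
```

```text
bow [524.4 288.7 188. ] [35.8  2.3 77.7]
bow [493.7 240.5 188. ] [-21.3   1.9  77.7]
can top centre [509.2 262.9 146. ] [  5.8   3.1 119.7]
mat [536.5 426.4   4. ] [158.9 -60.5 261.7] [np.float64(55.4), np.float64(55.4), np.float64(50.6), np.float64(57.4)]
plat [[445.7, 312.6], [599.4, 300.4], [589.7, 182.2], [434.9, 195.6]] [517.4 247.7]
outline [[457.9, 288.1], [568.3, 277.8], [583.1, 258.7], [579.2, 223.0], [564.0, 208.9], [450.1, 219.3]]
pointer [604.16864373 241.8048922   70.        ] ring110 [625.31918725 240.21285789 110.        ]
```

```bash
python3 -m handwheel '[[[0,0,0,6,2,18,0],[0,0,0,0,0,18,0],[0,0,0,0,0,19,0],[0,0,0,0,0,19,0],[0,0,0,0,0,0,0],[0,0,0,0,0,0,255],[0,0,0,0,0,0,255],[0,0,0,0,0,0,255],[0,0,0,0,0,0,255],[0,0,0,0,0,0,255]]]'
```

```text
time: 4.88
tcp_pos: [508.2, 263.6, 191.6]
tool_rot: [3.142, -0.0, 1.01]
force: [-0.8, 0.6, -0.8]
gripper_width: 47.7
grip_force: 0.0
```

```bash
python3 -m handwheel '[[[0,0,0,0,0,0,255],[0,0,0,0,0,0,255],[0,0,0,0,0,0,255],[0,0,0,0,0,0,255],[0,0,0,0,0,0,255],[0,0,0,0,0,0,255]]]'
```

```text
time: 5.62
tcp_pos: [508.3, 263.6, 191.5]
tool_rot: [3.141, -0.0, 1.01]
force: [0.6, -0.2, -0.4]
gripper_width: 9.0
grip_force: 30.0
```

```bash
python3 -m handwheel '[[[0,0,0,0,0,-15,255],[0,0,0,0,0,-20,255],[0,0,0,30,-13,0,255],[0,0,0,30,-13,0,255],[0,0,0,30,-13,0,255],[0,0,0,30,-13,0,255],[0,0,0,30,-12,0,255],[0,0,0,0,0,0,255],[0,0,0,0,0,0,255]]]'; python3 -c "
from h import *
t=cam('top'); s=cam('scene');w=cam('wrist'); V=np.hstack([cv2.resize(t['frame'][180:260,120:230],(440,320)),s['frame'][60:220,280:460].repeat(2,0).repeat(2,1)]); cv2.imwrite('pics/c2.png',V)"
```

```text
time: 6.75
tcp_pos: [533.9, 424.1, 226.9]
tool_rot: [3.141, 0.0, 1.01]
force: [0.6, -0.5, -3.5]
gripper_width: 9.1
grip_force: 30.0
```

View pics/c2.png

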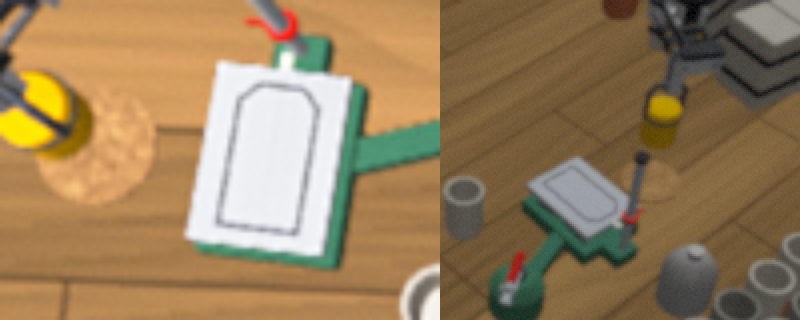

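The can hangs upright over the mat and the platform is bare. Next I lower it.

```bash
python3 -m handwheel '[[[0,0,0,0,0,25,255],[0,0,0,0,0,25,255],[0,0,0,0,0,25,255],[0,0,0,0,0,20,255],[0,0,0,0,0,4,255],[0,0,0,0,0,2,255],[0,0,0,0,0,0,255],[0,0,0,0,0,0,255]]]'
```

```text
time: 7.9
tcp_pos: [534.1, 424.8, 126.1]
tool_rot: [3.141, -0.001, 1.01]
force: [0.7, -0.7, -4.2]
gripper_width: 9.0
grip_force: 30.0
```

```bash
python3 -m handwheel '[[[0,0,0,0,0,1,255],[0,0,0,0,0,0,255],[0,0,0,0,0,0,255]]]'
```

```text
time: 8.28
tcp_pos: [534.0, 425.1, 125.1]
tool_rot: [3.141, -0.001, 1.01]
force: [-1.7, 1.7, 5.0]
gripper_width: 10.3
grip_force: 3.0
```

The can has touched the mat, so I release it and rise.

```bash
python3 -m handwheel '[[[0,0,0,0,0,0,130],[0,0,0,0,0,0,130],[0,0,0,0,0,0,130],[0,0,0,0,0,0,130],[0,0,0,0,0,-20,130],[0,0,0,0,0,-40,130],[0,0,0,0,0,-50,130],[0,0,0,0,0,-50,130],[0,0,0,0,0,-40,130],[0,0,0,0,0,0,130]]]'
python3 - <<'E'
from h import *
t=cam("top"); s=cam("scene"); w=cam("wrist"); cv2.imwrite("pics/w3.png",w["frame"])
for n,c in(("top",t),("scene",s),("wrist",w)):
    print(n,[(b[0].tolist(),b[1].tolist(),plane(c,*b[0],76)[:2].round().tolist()) for b in blobs(mask(c,*COL["yellow"]),20)])
for z,r in((27,0),):
  for b in blobs(mask(t,*COL["blue"]),40): 
    x,y,W,H,_=b[1]; 
    m=mask(t,*COL["blue"])[y:y+H,x:x+W]; q=np.argwhere(m>0)[:,::-1]+[x,y]
    P=np.array([plane(t,*p,22)[:2] for p in q],np.float32); print("bat",cv2.minAreaRect(P))
E
```

```text
time: 9.52
tcp_pos: [534.8, 424.9, 329.4]
tool_rot: [3.14, -0.006, 1.009]
force: [0.8, 0.4, -0.9]
gripper_width: 46.2
grip_force: 0.0
top [([140.0, 209.7], [133, 205, 13, 12, 79], [541.0, 412.0]), ([134.6, 217.0], [129, 211, 14, 11, 85], [514.0, 428.0]), ([147.5, 220.2], [142, 214, 10, 11, 24], [505.0, 382.0])]
scene [([388.1, 135.8], [380, 130, 16, 13, 132], [534.0, 420.0]), ([386.5, 149.1], [383, 145, 9, 9, 53], [576.0, 363.0])]
wrist [([260.2, 186.3], [249, 163, 20, 47, 697], [517.0, 433.0]), ([284.9, 186.3], [278, 164, 18, 45, 600], [544.0, 417.0]), ([388.4, 328.1], [385, 309, 7, 39, 132], [561.0, 169.0])]
bat ((597.5853271484375, -147.3165283203125), (60.02367401123047, 120.7645263671875), 75.25714111328125)
bat ((439.3862609863281, -101.21817779541016), (60.80234146118164, 119.20890808105469), 87.14311981201172)
```

```bash
cat >> h.py <<'E'
def goto(x,y,z,yaw=None):
    o=robot.get_obs(); R=Ro.from_euler("xyz",o["tool_rot"]); d=R.inv().apply(np.array([x,y,z])-o["tcp_pos"])
    print("at",o["tcp_pos"].round(1),o["tool_rot"].round(3),"shift",d.round(1), "rz",None if yaw is None else round(-((yaw-o["tool_rot"][2]+np.pi)%(2*np.pi)-np.pi),3))
E
python3 -m handwheel '[[[0,0,0,-50,20,1,0],[0,0,0,-50,20,1,0],[0,0,0,-50,20,1,0],[0,0,0,-50,20,1,0],[0,0,0,-50,20,1,0],[0,0,0,-50,20,1,0],[0,0,0,-50,20,1,0],[0,0,0,-50,20,1,0],[0,0,0,-50,20,1,0],[0,0,0,-50,20,1,0]]]'
python3 -m handwheel '[[[0,0,-0.187,0,0,0,0],[0,0,-0.187,0,0,0,0],[0,0,-0.187,0,0,0,0],[0,0,-0.187,0,0,0,0],[0,0,-0.187,0,0,0,0],[0,0,-0.187,0,0,0,0],[0,0,-0.187,0,0,0,0],[0,0,-0.187,0,0,0,0],[0,0,-0.187,0,0,0,0],[0,0,-0.187,0,0,0,0]]]'
python3 -m handwheel '[[[0,0,-0.187,0,0,0,0],[0,0,0,0,0,0,0],[0,0,0,0,0,0,0]]]'
python3 -c "
from h import *
goto(439,-101,200,np.pi-.05); print(robot.get_obs()['joint_pos'])"
```

```text
time: 10.92
tcp_pos: [436.1, -106.7, 314.1]
tool_rot: [-3.141, 0.0, 1.01]
force: [0.9, 1.0, -0.8]
gripper_width: 94.0
grip_force: 0.0
time: 12.18
tcp_pos: [436.7, -105.1, 313.9]
tool_rot: [-3.141, -0.001, 2.886]
force: [0.6, -0.3, 0.1]
gripper_width: 94.2
grip_force: 0.0
time: 12.55
tcp_pos: [436.9, -105.1, 314.2]
tool_rot: [-3.141, -0.001, 3.062]
force: [-0.1, -0.8, -0.1]
gripper_width: 94.0
grip_force: 0.0
at [ 436.9 -105.1  314.2] [-3.141e+00 -1.000e-03  3.062e+00] shift [ -1.8   4.3 114.2] rz -0.029
[-0.63318868 -0.00472387  0.80805055  1.93273028  0.00385869  1.2126641
  1.66487524]
```

```bash
cat >> h.py <<'E'
def bats(c,z=22,amin=300):
    "top-outline rects of blue bats: hull of rim pixels nearest, on plane z"
    m=mask(c,*COL["blue"])
    for b in blobs(m,amin):
        x,y,W,H,_=b[1]; l=np.zeros_like(m); l[y:y+H,x:x+W]=m[y:y+H,x:x+W]
        # boss = white hole inside
        h=cv2.convexHull(np.argwhere(l>0)[:,::-1].astype(np.int32)); fill=np.zeros_like(m); cv2.fillPoly(fill,[h],255)
        hsv=cv2.cvtColor(c["frame"],cv2.COLOR_BGR2HSV); w=((hsv[...,1]<60)&(hsv[...,2]>120)&(fill>0)).astype(np.uint8)
        n,L,s,ce=cv2.connectedComponentsWithStats(w); i=1+np.argmax(s[1:,4]); q=np.argwhere(L==i)[:,::-1]
        P=np.array([plane(c,*p,z+7)[:2] for p in q],np.float32); B=np.array([plane(c,*p[0],z)[:2] for p in h],np.float32)
        print("blob",x,y,W,H,"boss rect",cv2.minAreaRect(P),"rim rect",cv2.minAreaRect(B))
E
python3 - <<'E'
from h import *
c=cam("wrist"); cv2.imwrite("pics/w4.png",c["frame"]); bats(c); bats(c,z=20)
E
```

```text
blob 254 139 46 86 boss rect ((440.0323486328125, -99.51514434814453), (48.275516510009766, 104.90074157714844), 86.40776824951172) rim rect ((440.7798767089844, -99.33950805664062), (60.34462356567383, 119.19800567626953), 87.00495910644531)
blob 234 246 49 54 boss rect ((580.2300415039062, -139.44740295410156), (48.440574645996094, 70.83329010009766), 74.73065948486328) rim rect ((577.3441162109375, -139.09133911132812), (59.657440185546875, 87.4786605834961), 75.1421127319336)
blob 254 139 46 86 boss rect ((440.3490905761719, -99.51952362060547), (48.49424362182617, 105.37602233886719), 86.40777587890625) rim rect ((441.09515380859375, -99.34304809570312), (60.61375427246094, 119.72957611083984), 87.00495910644531)
blob 234 246 49 54 boss rect ((581.1820068359375, -139.63270568847656), (48.66005325317383, 71.15418243408203), 74.73067474365234) rim rect ((578.2683715820312, -139.27218627929688), (59.92351531982422, 87.86880493164062), 75.14210510253906)
```

View pics/w4.png

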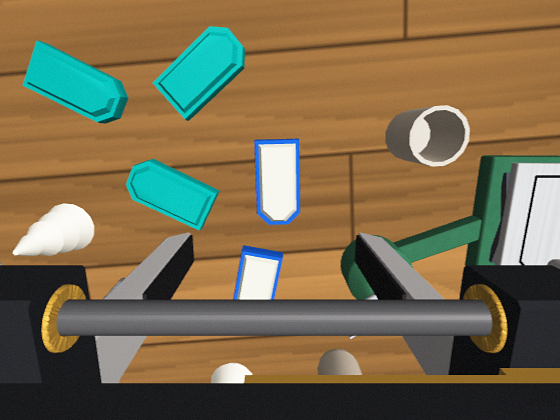

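Bat B is clearly resolved at (277,181), centred on (440.5,-99.4) with yaw -0.056 and its cut end towards +x. Descend and grip.

```bash
python3 -m handwheel '[[[0,0,-0.024,-3,6,50,0],[0,0,0,0,0,60,0],[0,0,0,0,0,60,0],[0,0,0,0,0,60,0],[0,0,0,0,0,40,0],[0,0,0,0,0,14,0],[0,0,0,0,0,5,0],[0,0,0,0,0,0,255],[0,0,0,0,0,0,255],[0,0,0,0,0,0,255]]]';python3 -m handwheel '[[[0,0,0,0,0,0,255],[0,0,0,0,0,0,255],[0,0,0,0,0,0,255]]]'
```

```text
time: 13.85
tcp_pos: [441.1, -99.2, 26.2]
tool_rot: [3.141, 0.001, 3.091]
force: [0.6, 0.5, 0.1]
gripper_width: 66.9
grip_force: 0.0
time: 14.22
tcp_pos: [441.0, -99.3, 26.0]
tool_rot: [3.141, 0.001, 3.091]
force: [-2.1, 2.0, 10.3]
gripper_width: 61.5
grip_force: 30.0
```

```bash
python3 -m handwheel '[[[0,0,0,0,0,-30,255],[0,0,0,0,0,-50,255],[0,0,0,0,0,-50,255],[0,0,0,-8,50,-50,255],[0,0,0,-9,50,0,255],[0,0,0,-8,50,0,255],[0,0,0,-9,50,0,255],[0,0,0,-8,50,0,255],[0,0,0,-9,50,0,255],[0,0,0,-8,50,0,255]]]';python3 -m handwheel '[[[0,0,0.032,0,0,0,255],[0,0,0,0,0,0,255],[0,0,0,0,0,0,255]]]'; python3 -c "
from h import *
goto(517.9,247.7,100,3.0586);print(robot.get_obs()['joint_pos'])"
```

```text
time: 15.48
tcp_pos: [516.0, 242.8, 199.4]
tool_rot: [3.142, -0.0, 3.091]
force: [0.8, -0.0, -0.5]
gripper_width: 61.8
grip_force: 30.0
time: 15.85
tcp_pos: [516.0, 240.1, 199.5]
tool_rot: [-3.142, -0.0, 3.058]
force: [0.2, -0.0, -1.7]
gripper_width: 61.6
grip_force: 30.0
at [516.  240.1 199.5] [-3.142 -0.     3.058] shift [-1.3  7.8 99.5] rz -0.001
[-1.02696078  0.41473236  0.68796636  1.8028736  -0.30269409  1.03169511
  1.26404027]
```

```bash
python3 -m handwheel '[[[0,0,0,-1,8,30,255],[0,0,0,0,0,40,255],[0,0,0,0,0,24,255],[0,0,0,0,0,5,255],[0,0,0,0,0,0,255],[0,0,0,0,0,0,255]]]'; python3 -c "
from h import *
goto(517.9,247.7,96,3.0586); c=cam('wrist'); cv2.imwrite('pics/w5.png',c['frame'])"
```

```text
time: 16.6
tcp_pos: [518.2, 249.1, 101.5]
tool_rot: [3.141, 0.001, 3.059]
force: [-0.4, -0.2, -2.0]
gripper_width: 61.7
grip_force: 30.0
at [518.2 249.1 101.5] [3.141e+00 1.000e-03 3.059e+00] shift [ 0.2 -1.5  5.5] rz -0.0
```

View pics/w5.png

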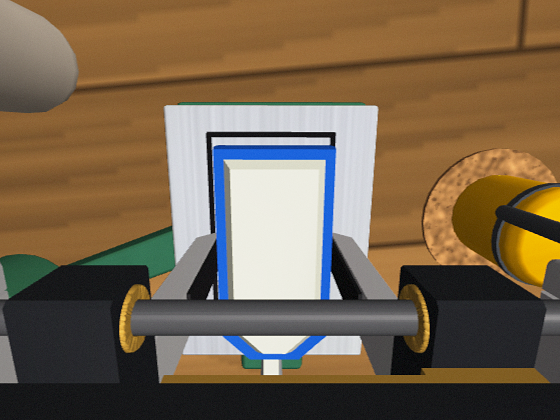

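Run:
```python
from h import *
c=cam("wrist"); f=c["frame"].astype(int); g=f.sum(2)//3
# refine edges: columns along row 150, rows along col 272
print("row118",[ (i,g[118,i]) for i in list(range(160,174))+list(range(372,386))])
print("row180",[ (i,g[180,i]) for i in list(range(202,222))+list(range(326,344))])
print("col280",[ (i,g[i,280]) for i in list(range(98,114))+list(range(128,150))])
o=robot.get_obs(); R=Ro.from_euler("xyz",o["tool_rot"])
for p in((166,106),(378,106),(208.5,133.5),(335,133.5)):
    P=plane(c,*p,70); print(p,P.round(1),R.inv().apply(P-o["tcp_pos"]).round(1))
for p in((216,148),(336,148)):
    P=plane(c,*p,o["tcp_pos"][2]-26+22); print("bat rim rear",p,P.round(1),R.inv().apply(P-o["tcp_pos"]).round(1))
```

```text
row118 [(160, np.int64(99)), (161, np.int64(95)), (162, np.int64(99)), (163, np.int64(85)), (164, np.int64(119)), (165, np.int64(169)), (166, np.int64(202)), (167, np.int64(213)), (168, np.int64(210)), (169, np.int64(215)), (170, np.int64(213)), (171, np.int64(214)), (172, np.int64(210)), (173, np.int64(213)), (372, np.int64(221)), (373, np.int64(216)), (374, np.int64(217)), (375, np.int64(218)), (376, np.int64(227)), (377, np.int64(175)), (378, np.int64(86)), (379, np.int64(93)), (380, np.int64(93)), (381, np.int64(95)), (382, np.int64(93)), (383, np.int64(94)), (384, np.int64(95)), (385, np.int64(92))]
row180 [(202, np.int64(215)), (203, np.int64(213)), (204, np.int64(219)), (205, np.int64(217)), (206, np.int64(220)), (207, np.int64(178)), (208, np.int64(73)), (209, np.int64(12)), (210, np.int64(22)), (211, np.int64(19)), (212, np.int64(42)), (213, np.int64(161)), (214, np.int64(171)), (215, np.int64(116)), (216, np.int64(113)), (217, np.int64(118)), (218, np.int64(118)), (219, np.int64(119)), (220, np.int64(118)), (221, np.int64(117)), (326, np.int64(114)), (327, np.int64(118)), (
[... 807 characters left out ...]
4)), (133, np.int64(17)), (134, np.int64(24)), (135, np.int64(18)), (136, np.int64(12)), (137, np.int64(114)), (138, np.int64(222)), (139, np.int64(220)), (140, np.int64(217)), (141, np.int64(216)), (142, np.int64(219)), (143, np.int64(218)), (144, np.int64(227)), (145, np.int64(110)), (146, np.int64(69)), (147, np.int64(78)), (148, np.int64(75)), (149, np.int64(106))]
(166, 106) [433.6 198.   70. ] [ 79.9 -58.1  31.1]
(378, 106) [443.  313.9  70. ] [80.1 58.3 31.2]
(208.5, 133.5) [450.1 219.3  70. ] [ 65.3 -35.4  31.2]
(335, 133.5) [455.8 289.9  70. ] [65.4 35.3 31.2]
bat rim rear (216, 148) [457.3 227.4  97.3] [ 58.7 -26.8   3.9]
bat rim rear (336, 148) [462.  285.1  97.3] [58.8 31.1  4. ]
```

```bash
python3 -m handwheel '[[[0,0,0,0.7,-1.5,2,255],[0,0,0,0,0,2,255],[0,0,0,0,0,1,255],[0,0,0,0,0,0,255],[0,0,0,0,0,0,255]]]'
```

```text
time: 17.32
tcp_pos: [516.8, 247.5, 96.0]
tool_rot: [3.141, -0.0, 3.059]
force: [-6.6, -1.9, 13.9]
gripper_width: 61.3
grip_force: 30.0
```

```bash
python3 -m handwheel '[[[0,0,0,0,0,0,0],[0,0,0,0,0,0,0],[0,0,0,0,0,0,0],[0,0,0,0,0,0,0],[0,0,0,0,0,-20,0],[0,0,0,0,0,-50,0],[0,0,0,0,0,-60,0],[0,0,0,0,0,-60,0],[0,0,0,0,0,-20,0],[0,0,0,0,0,0,0]]]';python3 -m handwheel '[[[0,0,0,0,0,0,0],[0,0,0,0,0,0,0]]]'
python3 - <<'E'
from h import *
c=cam("wrist"); cv2.imwrite("pics/w6.png",cv2.resize(c["frame"][120:300,170:350],None,fx=3.3,fy=3.3,interpolation=cv2.INTER_CUBIC)); bats(c,z=92)
E
```

```text
time: 18.58
tcp_pos: [517.3, 247.5, 307.8]
tool_rot: [3.139, 0.002, 3.059]
force: [-0.3, 0.5, -1.5]
gripper_width: 93.8
grip_force: 0.0
time: 18.82
tcp_pos: [516.5, 247.4, 304.5]
tool_rot: [-3.14, -0.001, 3.059]
force: [-0.4, 0.9, -0.3]
gripper_width: 94.1
grip_force: 0.0
blob 248 138 54 103 boss rect ((515.5913696289062, 249.26028442382812), (48.61187744140625, 103.70877838134766), 85.29932403564453) rim rect ((516.67626953125, 248.51832580566406), (61.085792541503906, 118.3941650390625), 85.36312103271484)
blob 0 216 40 50 boss rect ((553.900146484375, -61.005401611328125), (26.22054672241211, 40.797607421875), 75.2177963256836) rim rect ((553.5209350585938, -58.1588134765625), (45.28306198120117, 57.724266052246094), 74.8486328125)
```

View pics/w6.png

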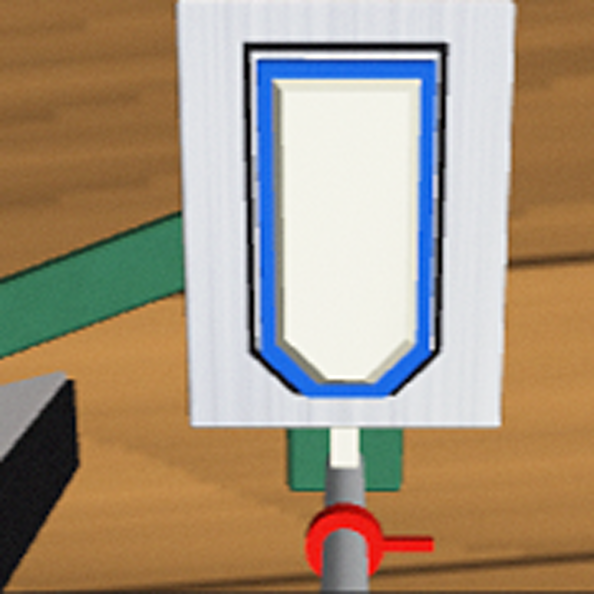

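Bat B sits inside the outline with its cut corners at the right end. Now bat A.

```bash
python3 -m handwheel '[[[0,0,0,-14,-48,0,0],[0,0,0,-14,-48,0,0],[0,0,0,-14,-48,0,0],[0,0,0,-14,-48,0,0],[0,0,0,-14,-48,0,0],[0,0,0,-14,-48,0,0],[0,0,0,-14,-48,0,0],[0,0,0,-15,-48,0,0],[0,0,0.18,0,0,0,0],[0,0,0,0,0,0,0]]]';python3 -m handwheel '[[[0,0,0,0,0,0,0],[0,0,0,0,0,0,0]]]'
python3 - <<'E'
from h import *
c=cam("wrist"); bats(c); goto(599,-145.5,100,np.pi-.26); print(robot.get_obs()["joint_pos"].round(2))
E
```

```text
time: 20.12
tcp_pos: [597.5, -144.8, 304.6]
tool_rot: [-3.141, -0.001, 2.878]
force: [0.1, 0.3, 0.7]
gripper_width: 94.2
grip_force: 0.0
time: 20.38
tcp_pos: [597.8, -143.6, 305.4]
tool_rot: [3.141, -0.0, 2.882]
force: [-0.3, 0.5, -0.3]
gripper_width: 94.3
grip_force: 0.0
blob 250 139 46 87 boss rect ((600.2442626953125, -144.78021240234375), (48.42047882080078, 105.30668640136719), 75.307373046875) rim rect ((600.2744140625, -145.01414489746094), (59.926239013671875, 117.80624389648438), 75.25360107421875)
at [ 597.7 -143.8  305.4] [3.141 0.    2.881] shift [ -1.6  -1.4 205.4] rz -0.0
[-0.44  0.45  0.88  1.57 -0.36  1.29  1.8 ]
```

```bash
python3 -m handwheel '[[[0,0,-0.004,-2.7,-0.4,50,0],[0,0,0,0,0,60,0],[0,0,0,0,0,60,0],[0,0,0,0,0,50,0],[0,0,0,0,0,40,0],[0,0,0,0,0,14,0],[0,0,0,0,0,5,0],[0,0,0,0,0,0,255],[0,0,0,0,0,0,255],[0,0,0,0,0,0,255]]]';python3 -m handwheel '[[[0,0,0,0,0,0,255],[0,0,0,0,0,0,255],[0,0,0,0,0,0,255]]]'
```

```text
time: 21.68
tcp_pos: [600.6, -145.5, 27.2]
tool_rot: [3.141, 0.001, 2.883]
force: [-0.4, -1.0, 0.5]
gripper_width: 67.7
grip_force: 0.0
time: 22.05
tcp_pos: [600.5, -145.5, 26.9]
tool_rot: [3.141, 0.001, 2.883]
force: [-1.1, 1.5, 6.8]
gripper_width: 61.7
grip_force: 30.0
```

```bash
python3 -m handwheel '[[[0,0,0,0,0,-30,255],[0,0,0,0,0,-55,255],[0,0,0,0,0,-55,255],[0,0,0,0,0,-50,255],[0,0,0,23,45,0,255],[0,0,0,23,45,0,255],[0,0,0,23,45,0,255],[0,0,0,23,45,0,255],[0,0,0,23,45,0,255],[0,0,0,23,45,0,255]]]';python3 -m handwheel '[[[0,0,0,22,45,0,255],[0,0,0,21,44,0,255],[0,0,-0.176,0,0,0,255],[0,0,0,0,0,0,255],[0,0,0,0,0,0,255],[0,0,0,0,0,0,255]]]'; python3 -c "
from h import *
goto(516.8,247.5,127,3.0586);print(robot.get_obs()['joint_pos'].round(2))"
```

```text
time: 23.3
tcp_pos: [535.2, 152.4, 216.5]
tool_rot: [3.141, -0.0, 2.883]
force: [0.6, 0.1, -2.0]
gripper_width: 61.5
grip_force: 30.0
time: 24.05
tcp_pos: [517.3, 247.2, 216.4]
tool_rot: [-3.141, 0.0, 3.056]
force: [0.5, -0.3, -1.4]
gripper_width: 61.9
grip_force: 30.0
at [517.3 247.2 216.4] [-3.141  0.     3.056] shift [ 0.5  0.2 89.4] rz -0.003
[-1.1   0.43  0.78  1.78 -0.34  1.08  1.28]
```

```bash
python3 -m handwheel '[[[0,0,-0.003,0.5,0,40,255],[0,0,0,0,0,35,255],[0,0,0,0,0,12,255],[0,0,0,0,0,0,255],[0,0,0,0,0,0,255],[0,0,0,0,0,0,255]]]'; python3 -c "
from h import *
goto(516.8,247.5,119,3.0586);c=cam('wrist'); cv2.imwrite('pics/w7.png',c['frame'])"
```

```text
time: 24.8
tcp_pos: [517.1, 248.1, 130.4]
tool_rot: [3.141, 0.001, 3.062]
force: [0.5, -0.0, 0.2]
gripper_width: 61.6
grip_force: 30.0
at [517.1 248.1 130.4] [3.141e+00 1.000e-03 3.062e+00] shift [ 0.2 -0.7 11.4] rz 0.003
```

```bash
python3 -m handwheel '[[[0,0,0.003,0.2,-0.7,3,255],[0,0,0,0,0,2,255],[0,0,0,0,0,2,255],[0,0,0,0,0,0,255],[0,0,0,0,0,0,255]]]'
```

```text
time: 25.48
tcp_pos: [516.4, 247.2, 122.4]
tool_rot: [-3.141, 0.0, 3.059]
force: [0.9, -0.9, -0.4]
gripper_width: 61.6
grip_force: 30.0
```

Already past the boss top at 125.9 with no force, so it is sliding on. Seat it.

```bash
python3 -m handwheel '[[[0,0,0,0,0,2,255],[0,0,0,0,0,1.5,255],[0,0,0,0,0,0.5,255],[0,0,0,0,0,0,255],[0,0,0,0,0,0,255]]]'
```

```text
time: 26.1
tcp_pos: [516.4, 247.2, 118.9]
tool_rot: [3.141, -0.0, 3.059]
force: [-5.4, -1.5, 12.4]
gripper_width: 62.0
grip_force: 30.0
```

```bash
python3 -m handwheel '[[[0,0,0,0,0,0,0],[0,0,0,0,0,0,0],[0,0,0,0,0,0,0],[0,0,0,0,0,0,0],[0,0,0,0,0,-20,0],[0,0,0,0,0,-50,0],[0,0,0,0,0,-60,0],[0,0,0,0,0,-60,0],[0,0,0,0,0,0,0],[0,0,0,0,0,0,0]]]'
python3 - <<'E'
from h import *
c=cam("wrist"); s=cam("scene"); bats(c,z=114)
a=cv2.resize(c["frame"][120:300,170:350],(400,400),interpolation=cv2.INTER_CUBIC); b=cv2.resize(s["frame"][120:220,300:400],(400,400),interpolation=cv2.INTER_CUBIC)
cv2.imwrite("pics/w8.png",np.hstack([a,b]))
t=cam("top")
for n,c in(("top",t),("scene",s)):
    print(n,[(b[0].tolist(),b[1].tolist()) for b in blobs(mask(c,*COL["yellow"]),20)])
E
```

```text
time: 27.35
tcp_pos: [516.1, 247.1, 308.9]
tool_rot: [3.141, 0.0, 3.059]
force: [-0.2, 0.1, -0.1]
gripper_width: 94.3
grip_force: 0.0
blob 246 138 58 108 boss rect ((515.2103271484375, 248.8604736328125), (48.40276336669922, 104.37943267822266), 85.1418228149414) rim rect ((516.2899169921875, 248.53106689453125), (61.43398666381836, 118.92559814453125), 85.02001953125)
top []
scene [([388.0, 135.9], [380, 130, 16, 14, 137]), ([386.7, 149.2], [382, 145, 11, 9, 58])]
```

View pics/w8.png

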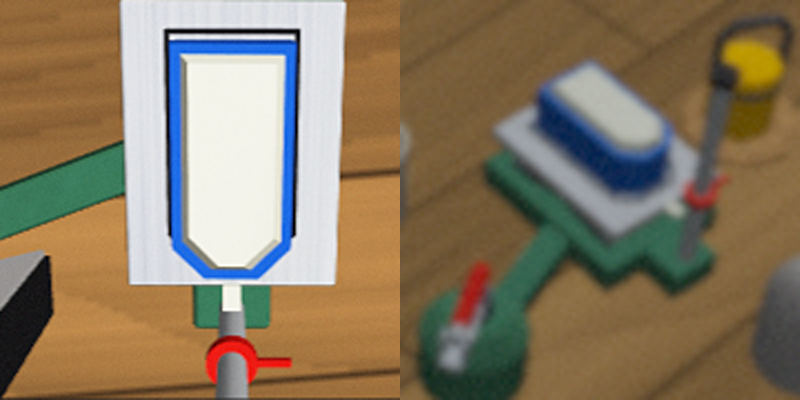

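Both bats are stacked and flush, the can stands on the mat, and the crank is untouched. Next I'll measure the ring's height from an oblique wrist view, so I plan that pose.

Run:
```python
from h import *
o=robot.get_obs(); H=robot.read_camera("wrist")["hand_eye"]
for E in((530,400,300),(560,370,300)):
  for th in(-.36,-.54):
    R=Ro.from_euler("z",2.09)*Ro.from_euler("x",np.pi)*Ro.from_euler("y",th)
    T=np.array(E)-R.apply(H[:3,3]); c=dict(K=(327,274,207),R=R.as_matrix()@H[:3,:3],eye=np.array(E,float))
    print(E,th,"tcp",T.round(),"tip",(T+22*R.as_matrix()[:,2]).round(),"ring",proj(c,(626.7,238.5,115)).round(),"ptr",proj(c,(604,240,70)).round())
goto(530,333,230,2.09)
```

```text
(530, 400, 300) -0.36 tcp [587. 297. 178.] tip [591. 290. 157.] ring [279. 274.] ptr [257. 227.]
(530, 400, 300) -0.54 tcp [597. 280. 201.] tip [603. 270. 182.] ring [279. 214.] ptr [257. 167.]
(560, 370, 300) -0.36 tcp [617. 267. 178.] tip [621. 260. 157.] ring [264. 233.] ptr [242. 186.]
(560, 370, 300) -0.54 tcp [627. 250. 201.] tip [633. 240. 182.] ring [264. 174.] ptr [241. 126.]
at [516.  247.  307.7] [-3.140e+00 -1.000e-03  3.059e+00] shift [-6.9 86.9 77.5] rz 0.969
```

```bash
python3 -m handwheel '[[[0,0,0,-25,34,0,120],[0,0,0,-25,34,0,120],[0,0,0.187,0,0,14,120],[0,0,0.187,0,0,14,120],[0,0,0.187,0,0,14,120],[0,0,0.187,0,0,14,120],[0,0,0.187,0,0,14,120],[0,0,0.034,0,0,6,120],[0,-0.18,0,0,0,0,120],[0,-0.18,0,0,0,0,120]]]';python3 -m handwheel '[[[0,-0.18,0,0,0,0,120],[0,0,0,0,0,0,120],[0,0,0,0,0,0,120],[0,0,0,0,0,0,120]]]'
python3 - <<'E'
from h import *
c=cam("wrist"); cv2.imwrite("pics/w9.png",cv2.resize(c["frame"][100:300,200:360],None,fx=3,fy=3,interpolation=cv2.INTER_CUBIC))
print(c["eye"].round(1))
m=cv2.inRange(cv2.cvtColor(c["frame"],cv2.COLOR_BGR2HSV),(0,170,60),(6,255,255))|cv2.inRange(cv2.cvtColor(c["frame"],cv2.COLOR_BGR2HSV),(175,170,60),(180,255,255))
print(blobs(m,20))
for z in(104,110,116,122,128): print(z,proj(c,(626.7,238.5,z)).round(1))
print("ptr",proj(c,(604,240,70)).round(1),"post top",proj(c,(626.7,238.5,238)).round(1))
E
```

```text
time: 28.8
tcp_pos: [572.5, 310.2, 233.3]
tool_rot: [3.141, 0.365, 2.092]
force: [0.4, 0.0, -1.4]
gripper_width: 49.8
grip_force: 0.0
time: 29.3
tcp_pos: [572.5, 309.5, 233.1]
tool_rot: [3.141, 0.538, 2.088]
force: [0.7, -0.6, -0.1]
gripper_width: 49.6
grip_force: 0.0
[503.7 430.3 333. ]
[(array([289.4, 205.4]), array([273, 189,  36,  33, 456], dtype=int32))]
104 [285.7 211.4]
110 [285.8 215.8]
116 [286.  220.2]
122 [286.2 224.8]
128 [286.3 229.5]
ptr [266.8 179.7] post top [290.7 347.7]
```

View pics/w9.png

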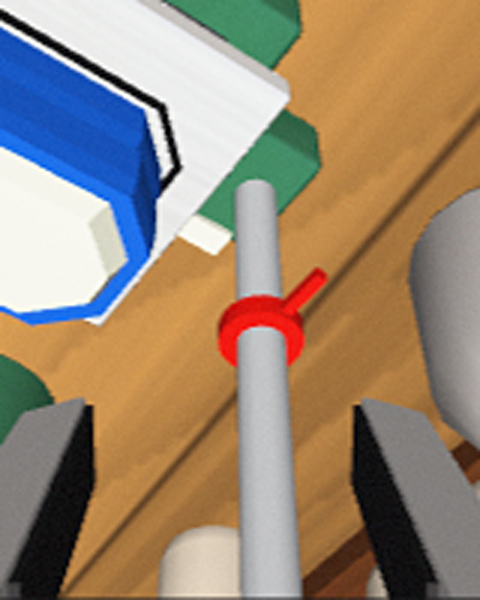

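The ring spans about cols 272–301 and rows 198–223. The pointer is at (268,178) and the platform corner at (296,132). I'll check the bias with known points at z=70.

Run:
```python
from h import *
c=cam("wrist"); yw=-.083; u=np.array([np.cos(yw),np.sin(yw)]); v=np.array([-u[1],u[0]]); m0=np.array([517,247.6])
P=lambda a,b,z:(*(m0+a*u+b*v),z)
print("corner ++",proj(c,P(80,60,70)).round(1),"meas 296,132"); print("corner +-",proj(c,P(80,-60,70)).round(1),"meas ~233,208")
hsv=cv2.cvtColor(c["frame"],cv2.COLOR_BGR2HSV)
m=cv2.inRange(hsv,(0,150,50),(6,255,255))|cv2.inRange(hsv,(174,150,50),(180,255,255))
rows=np.where(m[:,280:294].any(1))[0]; print("ring rows at centre cols",rows.min(),rows.max()); 
for x in range(270,304,2):
    r=np.where(m[185:235,x])[0]; print(x,(r.min()+185,r.max()+185) if len(r) else None,end=" ")
print()
for z in (104,108,112):
    th=np.linspace(0,2*np.pi,60); q=np.array([proj(c,P(110+14*np.cos(t),14*np.sin(t),zz)) for t in th for zz in(z-4,z+4)]); print(z,q.min(0).round(1),q.max(0).round(1))
```

```text
corner ++ [296.4 134.3] meas 296,132
corner +- [232.2 210.7] meas ~233,208
ring rows at centre cols 199 210
270 None 272 None 274 (np.int64(205), np.int64(218)) 276 (np.int64(202), np.int64(220)) 278 (np.int64(201), np.int64(221)) 280 (np.int64(200), np.int64(210)) 282 (np.int64(199), np.int64(209)) 284 (np.int64(199), np.int64(208)) 286 (np.int64(199), np.int64(208)) 288 (np.int64(199), np.int64(208)) 290 (np.int64(199), np.int64(208)) 292 (np.int64(199), np.int64(209)) 294 (np.int64(200), np.int64(211)) 296 (np.int64(198), np.int64(221)) 298 (np.int64(196), np.int64(219)) 300 (np.int64(194), np.int64(216)) 302 (np.int64(192), np.int64(199)) 
104 [271.3 198.3] [300.  224.2]
108 [271.3 201.2] [300.2 227.1]
112 [271.3 204. ] [300.5 230.1]
```

```bash
python3 -m handwheel '[[[0,0.18,0,0,0,0,0],[0,0.18,0,0,0,0,0],[0,0.178,0,0,0,0,0],[0,0,0,0,0,-60,0],[0,0,0,-45,-23,0,0],[0,0,0,-45,-23,0,0],[0,0,0,-45,-24,0,0],[0,0,0,-45,-23,0,0],[0,0,0,-46,-24,0,0],[0,0,0,-46,-24,0,0]]]';python3 -m handwheel '[[[0,0,-0.1,0,0,30,0],[0,0,-0.102,0,0,30,0],[0,0,0,0,0,0,0],[0,0,0,0,0,0,0],[0,0,0,0,0,0,0]]]'
python3 - <<'E'
from h import *
c=cam("wrist"); cv2.imwrite("pics/w10.png",cv2.resize(c["frame"][60:260,170:370],None,fx=3,fy=3,interpolation=cv2.INTER_CUBIC))
goto(584,4,124,2.29); o=robot.get_obs(); print(o["joint_pos"].round(2))
for p in((609,-25,115),(558,33,115),(565,25,97)): print(p,proj(c,p).round(1))
hsv=cv2.cvtColor(c["frame"],cv2.COLOR_BGR2HSV); m=cv2.inRange(hsv,(0,170,80),(6,255,255))
for b in blobs(m,100):
    x,y,W,H,_=b[1]; q=np.argwhere(m[y:y+H,x:x+W]>0)[:,::-1]+[x,y]; P=np.array([plane(c,*p,118)[:2] for p in q],np.float32); print(b,cv2.minAreaRect(P),cv2.boxPoints(cv2.minAreaRect(P)).round(1).tolist())
E
```

```text
time: 30.65
tcp_pos: [584.0, 2.6, 293.6]
tool_rot: [3.14, 0.001, 2.089]
force: [1.7, -0.4, -0.2]
gripper_width: 93.9
grip_force: 0.0
time: 31.28
tcp_pos: [584.8, 4.6, 234.2]
tool_rot: [3.141, 0.003, 2.291]
force: [-0.1, 0.2, 0.2]
gripper_width: 93.7
grip_force: 0.0
at [584.7   4.7 233.9] [3.141e+00 3.000e-03 2.291e+00] shift [  0.2  -1.1 109.9] rz 0.001
[-0.77  0.49  0.96  1.74 -0.43  1.15  1.04]
(609, -25, 115) [271.8 251.7]
(558, 33, 115) [271.7 165.1]
(565, 25, 97) [271.8 174.8]
(array([503.5,  26.5]), array([488,   4,  40,  42, 728], dtype=int32)) ((621.629150390625, 230.29025268554688), (29.14651107788086, 27.506528854370117), 51.58312225341797) [[601.7999877929688, 227.39999389648438], [623.2999877929688, 210.3000030517578], [641.5, 233.1999969482422], [619.9000244140625, 250.3000030517578]]
(array([285.5, 203.3]), array([ 271,  166,   31,   76, 1364], dtype=int32)) ((588.9171142578125, 15.320247650146484), (16.144983291625977, 66.65469360351562), 30.016645431518555) [[565.2999877929688, 40.099998474121094], [598.5999755859375, -17.600000381469727], [612.5999755859375, -9.5], [579.2000122070312, 48.20000076293945]]
```

View pics/w10.png

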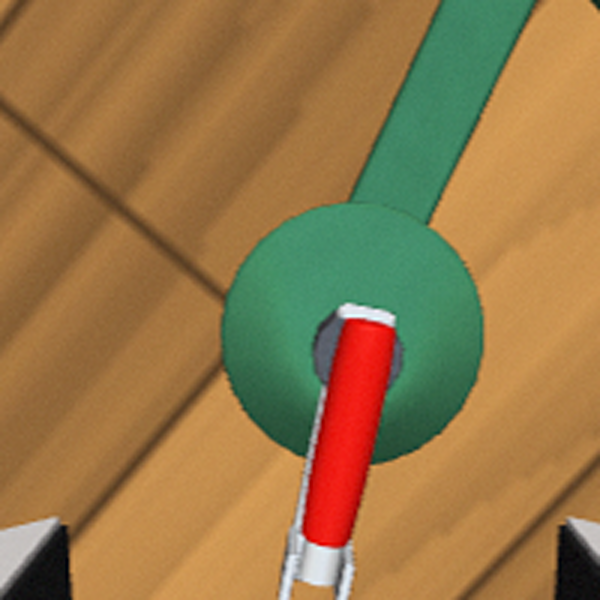

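The handle's centre line runs from (287,244) at the hinge end to (292,163) at the tip. The gear disc is at (287,171).

Run:
```python
from h import *
c=cam("wrist"); f=c["frame"]
hsv=cv2.cvtColor(f,cv2.COLOR_BGR2HSV); m=cv2.inRange(hsv,(65,80,60),(85,255,255))
K=np.ones((45,45),np.uint8); l=cv2.morphologyEx(m|cv2.inRange(hsv,(0,170,80),(6,255,255)),cv2.MORPH_CLOSE,np.ones((15,15),np.uint8))
# gear top edge points on left/upper side
pts=[plane(c,170+x/3,60+y/3,75)[:2] for x,y in((224,300),(222,350),(240,400),(290,220),(350,202),(420,220),(460,255),(482,310),(480,360))]
A=np.array([[2*p[0],2*p[1],1] for p in pts]); s=np.linalg.lstsq(A,np.array([p@p for p in pts]),rcond=None)[0]; print("gear",s[:2],"r",np.sqrt(s[2]+s[:2]@s[:2]))
print("tip end mid z115",plane(c,170+368/3,60+314/3,118),"sleeve start",plane(c,170+328/3,60+545/3,118))
goto(588.9,15.3,124,2.094)
```

```text
gear [576.41702448  34.5595783 ] r 42.20289384689763
tip end mid z115 [570.42863952  45.07683349 118.        ] sleeve start [606.82627147 -12.58316709 118.        ]
at [584.6   4.8 233.7] [3.141e+00 3.000e-03 2.291e+00] shift [  5.3  10.1 109.7] rz 0.197
```

```bash
python3 -m handwheel '[[[0,0,0.18,18,12,0,100],[0,0,0,0,0,30,130],[0,0,0,0,0,35,130],[0,0,0,0,0,30,130],[0,0,0,0,0,13,130],[0,0,0,0,0,0,130],[0,0,0,0,0,0,130]]]'; python3 -c "
from h import *
goto(582,26.5,124.5,2.11); c=cam('wrist'); cv2.imwrite('pics/w11.png',c['frame'])"
```

```text
time: 32.25
tcp_pos: [582.2, 25.9, 126.1]
tool_rot: [3.14, 0.003, 2.112]
force: [-1.2, 1.4, 0.2]
gripper_width: 46.1
grip_force: 0.0
at [582.2  25.9 126.1] [3.140e+00 3.000e-03 2.112e+00] shift [0.6 0.2 1.6] rz 0.002
```

View pics/w11.png

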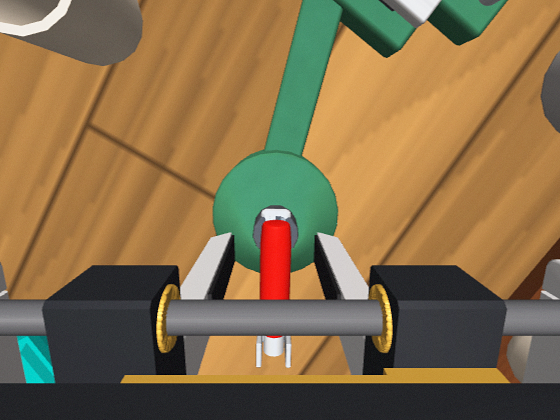

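The handle is centred and aligned between the fingers at column 275. Close on it.

```bash
python3 -m handwheel '[[[0,0,0,0,0,1,255],[0,0,0,0,0,0,255],[0,0,0,0,0,0,255],[0,0,0,0,0,0,255],[0,0,0,0,0,0,255],[0,0,0,0,0,0,255]]]'
```

```text
time: 33.05
tcp_pos: [581.8, 26.2, 124.0]
tool_rot: [3.141, 0.002, 2.112]
force: [3.7, 2.9, 1.4]
gripper_width: 15.2
grip_force: 30.0
```

```bash
python3 -m handwheel '[[[0,0,0,-0.5,0,-7.5,255],[0,0,0,-1.5,0,-7.5,255],[0,0,0,-2.4,0,-7.1,255],[0,0,0,-3.4,0,-6.9,255],[0,0,0,-4.2,0,-6.3,255],[0,0,0,-5,0,-5.7,255],[0,0,0,0,0,0,255]]]'
```

```text
time: 33.92
tcp_pos: [590.3, 11.7, 165.1]
tool_rot: [3.141, 0.001, 2.112]
force: [2.0, 4.1, 0.2]
gripper_width: 15.5
grip_force: 30.0
```

```bash
python3 -m handwheel '[[[0,0,0,-5.7,0,-5,255],[0,0,0,-6.3,0,-4.2,255],[0,0,0,-6.9,0,-3.4,255],[0,0,0,-7.1,0,-2.4,255],[0,0,0,-7.5,0,-1.5,255],[0,0,0,-7.5,0,-0.5,255],[0,0,0,0,0,0,255],[0,0,0,0,0,0,255]]]'; python3 -c "
from h import *
t=cam('scene'); cv2.imwrite('pics/c3.png',cv2.resize(t['frame'][110:230,260:420],None,fx=4,fy=4,interpolation=cv2.INTER_CUBIC)); c=cam('wrist'); cv2.imwrite('pics/w12.png',c['frame'])"
```

```text
time: 34.92
tcp_pos: [611.2, -24.0, 181.9]
tool_rot: [-3.141, 0.002, 2.111]
force: [1.4, -2.3, -0.0]
gripper_width: 0.8
grip_force: 1.0
```

View pics/w12.png

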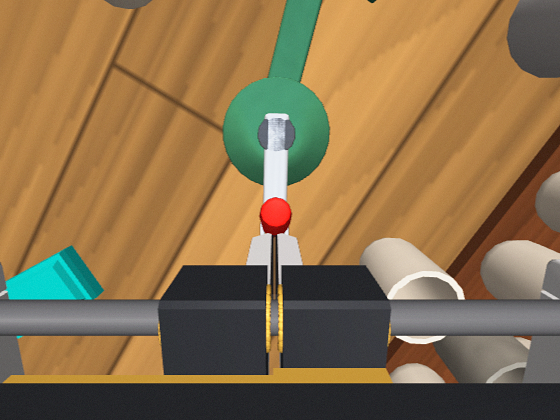

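The handle slipped out of the fingers when nearly up. It now stands just inward of them, with its red tip at (276,215). I've used up my picture views, so I'll go by numbers from here.

```bash
cat >> h.py <<'E'
def redmask(c):
    hsv=cv2.cvtColor(c["frame"],cv2.COLOR_BGR2HSV); return cv2.inRange(hsv,(0,170,60),(6,255,255))|cv2.inRange(hsv,(175,170,60),(180,255,255))
E
python3 - <<'E'
from h import *
c=cam("wrist"); print([(b[0],b[1].tolist()) for b in blobs(redmask(c),50)])
d=np.array([-.515,.857,0]); H=np.array([611.5,-23.5,115])
for a in range(50,95,5):
    a2=np.radians(a); T=H+78*(np.cos(a2)*d+np.sin(a2)*np.array([0,0,1])); print(a,proj(c,T).round(1),T.round(0))
goto(611.5,-23.5,182)
E
```

```text
[(array([275. , 215.7]), [259, 197, 32, 40, 923])]
50 [274.6 166.6] [586.  19. 175.]
55 [274.6 178.6] [588.  15. 179.]
60 [274.6 191.5] [591.  10. 183.]
65 [274.6 205.1] [595.   5. 186.]
70 [274.5 219.3] [598.  -1. 188.]
75 [274.5 233.6] [601.  -6. 190.]
80 [274.5 248. ] [605. -12. 192.]
85 [274.5 262. ] [608. -18. 193.]
90 [274.4 275.5] [612. -23. 193.]
at [611.2 -23.7 182. ] [-3.141e+00  2.000e-03  2.112e+00] shift [ 0.   0.3 -0. ] rz None
```

```bash
python3 -m handwheel '[[[0,0,0,0,0,-45,130],[0,0,0,0,0,0,130],[0,0,0,22,0,0,130],[0,0,0,0,0,0,130],[0,0,0,0,0,0,130],[0,0,0,0,0,25,130],[0,0,0,0,0,25,130],[0,0,0,0,0,0,130],[0,0,0,0,0,0,255],[0,0,0,0,0,0,255]]]'; python3 -m handwheel '[[[0,0,0,0,0,0,255],[0,0,0,0,0,0,255],[0,0,0,0,0,0,255],[0,0,0,0,0,0,255]]]'
```

```text
time: 36.33
tcp_pos: [600.5, -5.0, 177.9]
tool_rot: [3.141, 0.003, 2.112]
force: [0.7, 0.7, 0.1]
gripper_width: 29.5
grip_force: 0.0
time: 36.83
tcp_pos: [600.2, -4.8, 177.3]
tool_rot: [3.141, 0.002, 2.112]
force: [-0.9, -0.1, 6.4]
gripper_width: 15.2
grip_force: 30.0
```

```bash
python3 -m handwheel '[[[0,0,0,-6,0,-2,255],[0,0,0,-6,0,-1.2,255],[0,0,0,-5,0,-0.6,255],[0,0,0,-5,0,-0.2,255],[0,0,0,0,0,0,255],[0,0,0,0,0,0,255]]]'
```

```text
time: 37.58
tcp_pos: [611.1, -23.0, 180.9]
tool_rot: [-3.141, 0.001, 2.112]
force: [-1.6, 4.6, 2.8]
gripper_width: 15.4
grip_force: 30.0
```

```bash
python3 -m handwheel '[[[0,0,0,-2,0,0,255],[0,0,0,0,0,0,255],[0,0,0,0,0,0,255]]]'
python3 - <<'E'
from h import *
c=cam("wrist"); print(robot.get_obs()["force"],[(b[0],b[1].tolist()) for b in blobs(redmask(c),50)])
d=np.array([-.515,.857,0]); H=np.array([611.5,-23.5,115])
for a in (80,85,90):
    a2=np.radians(a); print(a,proj(c,H+78*(np.cos(a2)*d+np.sin(a2)*np.array([0,0,1]))).round(1))
E
```

```text
time: 37.95
tcp_pos: [612.1, -24.5, 180.9]
tool_rot: [-3.141, 0.001, 2.112]
force: [-3.2, 5.7, 3.9]
gripper_width: 15.3
grip_force: 30.0
[-2.88296107  6.0972681   3.86893884] [(array([273.9, 243.6]), [258, 220, 33, 47, 1181])]
80 [273.8 246.4]
85 [273.7 260.6]
90 [273.7 274.2]
```

```bash
python3 -m handwheel '[[[0,0,0,-2,0,0,255],[0,0,0,-2,0,0,255],[0,0,0,0,0,0,255],[0,0,0,0,0,0,255]]]'
python3 - <<'E'
from h import *
c=cam("wrist"); m=redmask(c); print(robot.get_obs()["force"],[(b[0],b[1].tolist()) for b in blobs(m,50)])
for r in range(215,272,4):
    q=np.where(m[r,240:310])[0]; print(r,(q.min()+240,q.max()+240) if len(q) else None,end="; ")
E
```

```text
time: 38.5
tcp_pos: [614.2, -28.2, 180.9]
tool_rot: [-3.141, 0.001, 2.112]
force: [-4.0, 4.8, 2.8]
gripper_width: 14.7
grip_force: 30.0
[-3.13719823  4.96215998  2.3567396 ] [(array([273.9, 239.9]), [258, 215, 33, 49, 1257])]
215 (np.int64(270), np.int64(278)); 219 (np.int64(265), np.int64(283)); 223 (np.int64(263), np.int64(285)); 227 (np.int64(262), np.int64(286)); 231 (np.int64(261), np.int64(287)); 235 (np.int64(260), np.int64(288)); 239 (np.int64(259), np.int64(289)); 243 (np.int64(258), np.int64(290)); 247 (np.int64(258), np.int64(290)); 251 (np.int64(259), np.int64(289)); 255 (np.int64(260), np.int64(288)); 259 (np.int64(264), np.int64(284)); 263 (np.int64(271), np.int64(277)); 267 None; 271 None;
```

Run:
```python
from h import *
c=cam("wrist"); o=robot.get_obs()
for z in(191,193): P=plane(c,274,247,z); print(z,P.round(1),Ro.from_euler("xyz",o["tool_rot"]).inv().apply(P-o["tcp_pos"]).round(1))
s=cam("scene"); m=redmask(s); print([(b[0],b[1].tolist()) for b in blobs(m,5)]); h=np.array([611.5,-23.5,115])
print("scene proj hinge,tip",proj(s,h),proj(s,h+[0,0,78]),proj(s,h+[0,0,45]))
```

```text
191 [607.  -15.9 191. ] [ 14.2   0.2 -10.1]
193 [606.6 -15.3 193. ] [ 14.9   0.2 -12.1]
[(array([375. , 169.6]), [372, 168, 7, 4, 10]), (array([313.3, 192.1]), [312, 185, 4, 17, 46])]
scene proj hinge,tip [313.97697437 204.51357055] [315.09048082 187.41403036] [314.60668564 194.8434216 ]
```

```bash
python3 -m handwheel '[[[0,0,0,0,0,0,180],[0,0,0,0,0,0,180],[0,0,0,0,0,-25,180],[0,0,0,0,0,-25,180],[0,0,0,20,0,0,255],[0,0,0,25,0,0,255],[0,0,0,0,0,0,255],[0,0,0,0,0,0,255],[0,0,0,0,0,0,255]]]'
python3 - <<'E'
from h import *
c=cam("wrist"); m=redmask(c); print([(b[0],b[1].tolist()) for b in blobs(m,50)])
for r in range(215,300,4):
    q=np.where(m[r,240:310])[0]; print(r,(q.min()+240,q.max()+240) if len(q) else None,end="; ")
goto(600,-4,182)
d=np.array([-.515,.857,0])
for H in((611.5,-23.5,115),(610,-21,115)):
  for a in (80,85,90):
    a2=np.radians(a); print(H,a,proj(c,np.array(H)+78*(np.cos(a2)*d+np.sin(a2)*np.array([0,0,1]))).round(1))
E
```

```text
time: 39.78
tcp_pos: [591.4, 9.0, 231.0]
tool_rot: [-3.141, 0.003, 2.111]
force: [0.1, 0.3, -0.5]
gripper_width: 0.4
grip_force: 0.0
[(array([273.9, 273.4]), [273, 249, 3, 46, 117])]
215 None; 219 None; 223 None; 227 None; 231 None; 235 None; 239 None; 243 None; 247 None; 251 (np.int64(274), np.int64(274)); 255 (np.int64(273), np.int64(275)); 259 (np.int64(273), np.int64(274)); 263 (np.int64(273), np.int64(274)); 267 (np.int64(273), np.int64(275)); 271 (np.int64(273), np.int64(274)); 275 (np.int64(273), np.int64(275)); 279 (np.int64(273), np.int64(275)); 283 (np.int64(273), np.int64(275)); 287 (np.int64(273), np.int64(275)); 291 (np.int64(273), np.int64(275)); 295 None; 299 None; at [591.4   9.  230.9] [-3.141e+00  3.000e-03  2.111e+00] shift [-15.5   0.7  49. ] rz None
(611.5, -23.5, 115) 80 [274.4 277. ]
(611.5, -23.5, 115) 85 [274.4 287.2]
(611.5, -23.5, 115) 90 [274.4 296.9]
(610, -21, 115) 80 [274.5 272.8]
(610, -21, 115) 85 [274.4 283. ]
(610, -21, 115) 90 [274.4 292.8]
```

```bash
python3 -m handwheel '[[[0,0,0,0,0,25,255],[0,0,0,0,0,23,255],[0,0,0,-5,0,0,255],[0,0,0,-5,0,0,255],[0,0,0,-3,0,0,255],[0,0,0,0,0,0,255],[0,0,0,0,0,0,255]]]'; python3 -m handwheel '[[[0,0,0,-3,0,0,255],[0,0,0,0,0,0,255],[0,0,0,0,0,0,255]]]';  python3 -m handwheel '[[[0,0,0,-3,0,0,255],[0,0,0,0,0,0,255],[0,0,0,0,0,0,255]]]'
```

```text
time: 40.7
tcp_pos: [598.0, -1.2, 183.2]
tool_rot: [3.141, 0.002, 2.112]
force: [0.1, -0.3, -0.0]
gripper_width: 0.6
grip_force: 0.0
time: 41.08
tcp_pos: [599.5, -3.9, 183.0]
tool_rot: [-3.142, 0.002, 2.112]
force: [0.6, 0.8, 0.9]
gripper_width: 0.8
grip_force: 0.2
time: 41.45
tcp_pos: [601.1, -6.6, 183.0]
tool_rot: [-3.142, 0.002, 2.112]
force: [-0.5, 0.3, 0.5]
gripper_width: 0.2
grip_force: 0.3
```

```bash
python3 -m handwheel '[[[0,0,0,-2,0,0,255],[0,0,0,0,0,0,255],[0,0,0,0,0,0,255]]]'; python3 -m handwheel '[[[0,0,0,-2,0,0,255],[0,0,0,0,0,0,255],[0,0,0,0,0,0,255]]]';  python3 -m handwheel '[[[0,0,0,-2,0,0,255],[0,0,0,0,0,0,255],[0,0,0,0,0,0,255]]]'
```

```text
time: 41.82
tcp_pos: [602.1, -8.3, 183.0]
tool_rot: [-3.141, 0.002, 2.112]
force: [-0.5, 0.1, 0.4]
gripper_width: 0.7
grip_force: 0.4
time: 42.2
tcp_pos: [603.1, -10.0, 183.0]
tool_rot: [-3.141, 0.002, 2.112]
force: [-0.9, 0.2, 1.2]
gripper_width: 0.0
grip_force: 0.3
time: 42.58
tcp_pos: [604.0, -11.1, 182.9]
tool_rot: [-3.141, 0.001, 2.112]
force: [-2.5, 3.8, 3.6]
gripper_width: 0.2
grip_force: 2.5
```

```bash
python3 -m handwheel '[[[0,0,0,-2,0,0,255],[0,0,0,0,0,0,255],[0,0,0,0,0,0,255]]]'; python3 -m handwheel '[[[0,0,0,-2,0,0,255],[0,0,0,0,0,0,255],[0,0,0,0,0,0,255]]]'
python3 - <<'E'
from h import *
c=cam("wrist"); m=redmask(c); print([(b[0],b[1].tolist()) for b in blobs(m,50)])
E
```

```text
time: 42.95
tcp_pos: [604.7, -12.0, 182.9]
tool_rot: [-3.141, -0.001, 2.113]
force: [-7.4, 9.0, 6.1]
gripper_width: 0.7
grip_force: 5.5
time: 43.32
tcp_pos: [605.5, -12.6, 182.8]
tool_rot: [-3.141, -0.002, 2.114]
force: [-8.5, 14.5, 9.4]
gripper_width: 0.6
grip_force: 8.6
[(array([273.9, 269.7]), [273, 242, 3, 57, 146])]
```

The handle is now hard against its stop, with contact placing it at about (612,-24.5). Back off, open, and regrip it upright.

```bash
python3 -m handwheel '[[[0,0,0,10,0,0,255],[0,0,0,0,0,-30,255],[0,0,0,0,0,-30,150],[0,0,0,0,0,0,150],[0,0,0,0,0,0,150],[0,0,0,0,0,0,150],[0,0,0,0,0,0,150],[0,0,0,0,0,0,150]]]'
python3 - <<'E'
from h import *
goto(611.8,-24.2,170,2.112); c=cam("wrist"); m=redmask(c); b=blobs(m,50); print(b)
for r in range(235,320,6):
    q=np.where(m[r,230:320])[0]; print(r,(q.min()+230,q.max()+230) if len(q) else None,end="; ")
print(proj(c,(611.8,-24.2,193)))
E
```

```text
time: 44.38
tcp_pos: [600.9, -6.4, 242.7]
tool_rot: [-3.141, 0.002, 2.112]
force: [-1.0, 0.4, -0.1]
gripper_width: 38.4
grip_force: 0.0
at [600.9  -6.4 242.7] [-3.141e+00  2.000e-03  2.112e+00] shift [-20.7   0.2  72.7] rz -0.0
[(array([274.3, 250.7]), array([263, 227,  23,  47, 866], dtype=int32))]
235 (np.int64(266), np.int64(282)); 241 (np.int64(265), np.int64(284)); 247 (np.int64(264), np.int64(284)); 253 (np.int64(264), np.int64(285)); 259 (np.int64(263), np.int64(285)); 265 (np.int64(264), np.int64(284)); 271 (np.int64(269), np.int64(280)); 277 None; 283 None; 289 None; 295 None; 301 None; 307 None; 313 None; 319 None; [274.02015301 264.98260685]
```

```bash
python3 -m handwheel '[[[0,0,0,-20,0,0,150],[0,0,0,0,0,30,150],[0,0,0,0,0,30,150],[0,0,0,0,0,14,150],[0,0,0,0,0,0,150],[0,0,0,0,0,0,255],[0,0,0,0,0,0,255],[0,0,0,0,0,0,255],[0,0,0,0,0,0,255],[0,0,0,0,0,0,255]]]'
```

```text
time: 45.68
tcp_pos: [611.6, -23.7, 169.6]
tool_rot: [3.141, 0.002, 2.112]
force: [-0.7, 0.3, 6.1]
gripper_width: 15.8
grip_force: 30.0
```

```bash
python3 -m handwheel '[[[0,0,0,0.8,-10.2,0,255],[0,0,0,2.4,-9.9,0,255],[0,0,0,4,-9.5,0,255],[0,0,0,5.2,-8.7,0,255],[0,0,0,6.7,-7.7,0,255],[0,0,0,7.7,-6.7,0,255],[0,0,0,0,0,0,255],[0,0,0,0,0,0,255]]]'
python3 - <<'E'
from h import *
o=robot.get_obs(); A=np.array([577.5,33.5]); d=o["tcp_pos"][:2]-A; print("r",np.linalg.norm(d),"ang",np.degrees(np.arctan2(d[1],d[0])),o["force"])
E
```

```text
time: 46.68
tcp_pos: [552.7, -27.1, 169.5]
tool_rot: [3.14, 0.002, 2.112]
force: [-0.2, 4.8, 8.8]
gripper_width: 15.7
grip_force: 30.0
r 65.52080804519156 ang -112.27390239205307 [-0.16017392  4.79391663  8.7588581 ]
```

```bash
python3 -m handwheel '[[[0,0,0,18.1,-9.2,0,255],[0,0,0,20.1,-3.2,0,255],[0,0,0,20.1,3.2,0,255],[0,0,0,18.1,9.2,0,255],[0,0,0,14.4,14.4,0,255],[0,0,0,9.2,18.1,0,255],[0,0,0,3.2,20.1,0,255],[0,0,0,0,0,0,255],[0,0,0,0,0,0,255]]]'
cat >> h.py <<'E'
def ck():
    o=robot.get_obs(); d=o["tcp_pos"][:2]-np.array([577.5,33.5]); print("r",np.linalg.norm(d).round(1),"ang",np.degrees(np.arctan2(d[1],d[0])).round(1),o["force"].round(1))
E
python3 -c "
from h import *
ck()"
```

```text
time: 47.8
tcp_pos: [544.9, 88.2, 169.4]
tool_rot: [3.14, 0.002, 2.112]
force: [-1.1, 3.0, 11.5]
gripper_width: 15.1
grip_force: 30.0
r 63.6 ang 120.8 [-1.1  3.  11.5]
```

```bash
python3 -m handwheel '[[[0,0,0,-3.2,20.1,0,255],[0,0,0,-9.2,18.1,0,255],[0,0,0,-14.4,14.4,0,255],[0,0,0,-18.1,9.2,0,255],[0,0,0,-20.1,3.2,0,255],[0,0,0,-20.1,-3.2,0,255],[0,0,0,-18.1,-9.2,0,255],[0,0,0,-14.4,-14.4,0,255],[0,0,0,-9.2,-18.1,0,255],[0,0,0,-3.2,-20.1,0,255]]]'; python3 -m handwheel '[[[0,0,0,0,0,0,255],[0,0,0,0,0,0,255]]]'; python3 -c "
from h import *
ck()"
```

```text
time: 49.05
tcp_pos: [610.9, -24.6, 169.4]
tool_rot: [3.141, 0.002, 2.111]
force: [-0.2, 6.4, 9.1]
gripper_width: 15.4
grip_force: 30.0
time: 49.3
tcp_pos: [610.7, -24.5, 169.4]
tool_rot: [-3.141, 0.002, 2.111]
force: [-0.6, -1.0, 7.9]
gripper_width: 15.8
grip_force: 30.0
r 66.8 ang -60.2 [-0.6 -1.   7.9]
```

```bash
python3 -m handwheel '[[[0,0,0,3.2,-20.1,0,255],[0,0,0,9.2,-18.1,0,255],[0,0,0,14.4,-14.4,0,255],[0,0,0,18.1,-9.2,0,255],[0,0,0,20.1,-3.2,0,255],[0,0,0,20.1,3.2,0,255],[0,0,0,18.1,9.2,0,255],[0,0,0,14.4,14.4,0,255],[0,0,0,9.2,18.1,0,255],[0,0,0,3.2,20.1,0,255]]]'; python3 -m handwheel '[[[0,0,0,-3.2,20.1,0,255],[0,0,0,-9.2,18.1,0,255],[0,0,0,-14.4,14.4,0,255],[0,0,0,-18.1,9.2,0,255],[0,0,0,-20.1,3.2,0,255],[0,0,0,-20.1,-3.2,0,255],[0,0,0,-18.1,-9.2,0,255],[0,0,0,-14.4,-14.4,0,255],[0,0,0,-9.2,-18.1,0,255],[0,0,0,-3.2,-20.1,0,255]]]'; python3 -m handwheel '[[[0,0,0,0,0,0,255],[0,0,0,0,0,0,255]]]'; python3 -c "
from h import *
ck()"
```

```text
time: 50.55
tcp_pos: [544.2, 88.1, 169.2]
tool_rot: [-3.142, 0.002, 2.112]
force: [-0.7, -5.2, 13.9]
gripper_width: 15.6
grip_force: 30.0
time: 51.8
tcp_pos: [610.8, -24.5, 169.4]
tool_rot: [3.141, 0.002, 2.111]
force: [-1.3, 7.1, 9.5]
gripper_width: 15.4
grip_force: 30.0
time: 52.05
tcp_pos: [610.6, -24.3, 169.4]
tool_rot: [-3.141, 0.002, 2.111]
force: [-1.3, -0.1, 8.7]
gripper_width: 15.7
grip_force: 30.0
r 66.6 ang -60.2 [-1.3 -0.1  8.7]
```

```bash
python3 -m handwheel '[[[0,0,0,0,0,0,170],[0,0,0,0,0,0,170],[0,0,0,0,0,0,170],[0,0,0,0,0,-30,170],[0,0,0,0,0,-60,170],[0,0,0,0,0,-40,170],[0,0,0,0,0,0,170]]]'
python3 - <<'E'
from h import *
H=robot.read_camera("wrist")["hand_eye"]
for E,th in(((505,430,330),-.54),((520,420,250),-.8),((500,440,240),-.9),((530,400,235),-.9)):
    R=Ro.from_euler("z",2.09)*Ro.from_euler("x",np.pi)*Ro.from_euler("y",th)
    T=np.array(E)-R.apply(H[:3,3]); c=dict(K=(327,274,207),R=R.as_matrix()@H[:3,:3],eye=np.array(E,float))
    print(E,th,"tcp",T.round(),"tip",(T+22*R.as_matrix()[:,2]).round(),"ring",proj(c,(626.7,238.5,106)).round(),proj(c,(626.7,238.5,116)).round(1),"corner",proj(c,(601,300.4,106)).round())
goto(572,310,300)
E
```

```text
time: 52.92
tcp_pos: [612.0, -23.9, 301.6]
tool_rot: [3.138, 0.004, 2.112]
force: [-0.6, 0.4, -1.6]
gripper_width: 31.5
grip_force: 0.0
(505, 430, 330) -0.54 tcp [574. 310. 231.] tip [579. 300. 212.] ring [285. 213.] [285.1 220.6] corner [297. 157.]
(520, 420, 250) -0.8 tcp [599. 282. 190.] tip [607. 268. 175.] ring [277. 187.] [277.3 197.7] corner [292. 125.]
(500, 440, 240) -0.9 tcp [582. 297. 196.] tip [590. 282. 182.] ring [286. 183.] [286.2 193.2] corner [303. 132.]
(530, 400, 235) -0.9 tcp [612. 257. 191.] tip [620. 242. 177.] ring [280. 153.] [279.7 165.7] corner [298.  78.]
at [611.3 -23.5 299.6] [3.140e+00 2.000e-03 2.112e+00] shift [306.1 138.1  -0.9] rz None
```

```bash
python3 -m handwheel '[[[0,0,0,43.7,19.7,0,170],[0,0,0,43.7,19.7,0,170],[0,0,0,43.7,19.7,0,170],[0,0,0,43.7,19.7,0,170],[0,0,0,43.7,19.7,0,170],[0,0,0,43.7,19.7,0,170],[0,0,0.022,43.7,19.7,0,170],[0,-0.18,0,0,0,0,170],[0,-0.18,0,0,0,0,170],[0,-0.18,0,0,0,0,170]]]'; python3 -m handwheel '[[[0,-0.18,0,0,0,0,170],[0,-0.18,0,0,0,0,170],[0,0,0,0,0,0,170],[0,0,0,0,0,0,170]]]'; python3 -c "
from h import *
goto(582,297,200,2.09); print(robot.get_obs()['joint_pos'].round(2))"
```

```text
time: 54.22
tcp_pos: [571.5, 310.0, 297.7]
tool_rot: [-3.141, 0.548, 2.091]
force: [-0.2, 0.6, -1.2]
gripper_width: 31.1
grip_force: 0.0
time: 54.72
tcp_pos: [572.1, 308.5, 298.4]
tool_rot: [-3.141, 0.9, 2.088]
force: [0.4, 0.1, 0.7]
gripper_width: 31.7
grip_force: 0.0
at [572.1 308.5 298.4] [-3.141  0.9    2.088] shift [67.8  3.  72.9] rz -0.002
[-1.58  0.92  1.21  1.51  0.07  1.24 -0.06]
```

```bash
cat > ring.py <<'E'
from h import *
c=cam("wrist"); f=c["frame"]; cv2.imwrite("pics/r.png",f); print("eye",c["eye"].round(0))
yw=-.083; u=np.array([np.cos(yw),np.sin(yw)]); v=np.array([-u[1],u[0]]); m0=np.array([517,247.6])
P=lambda a,b,z:(*(m0+a*u+b*v),z)
m=redmask(c); B=[b for b in blobs(m,100)]; print([(b[0],b[1].tolist()) for b in B])
th=np.linspace(0,2*np.pi,60)
for z in(104,106,108,110):
    q=np.array([proj(c,P(110+14*np.cos(t),14*np.sin(t),zz)) for t in th for zz in(z-4,z+4)]); print(z,"ring box",q.min(0).round(1),q.max(0).round(1),"corner++",proj(c,P(80,60,z)).round(1),"corner+-",proj(c,P(80,-60,z)).round(1))
x,y,W,H,_=max(B,key=lambda b:b[1][4])[1]
for i in range(x-1,x+W+1,2):
    r=np.where(m[y-3:y+H+3,i])[0]+y-3; print(i,(int(r.min()),int(r.max()),len(r)) if len(r) else None,end=" ")
print()
# platform edge +y side and +x edge: white rows per column
hsv=cv2.cvtColor(f,cv2.COLOR_BGR2HSV); w=((hsv[...,1]<45)&(hsv[...,2]>140))
c0=proj(c,P(80,60,106)).astype(int)
for i in range(c0[0]-24,c0[0]+10,3):
    r=np.where(w[max(0,c0[1]-25):c0[1]+60,i])[0]+max(0,c0[1]-25); print("col",i,(int(r.min()),int(r.max()),len(r)) if len(r) else None,end="; ")
E
python3 ring.py
```

```text
eye [490. 453. 343.]
[(array([290.4,  94.3]), [274, 78, 36, 33, 447]), (array([189.3, 230.8]), [183, 210, 14, 42, 425])]
104 ring box [272.3  86.9] [300.1 112.9] corner++ [300.   42.5] corner+- [231.9 121.5]
106 ring box [272.3  88.4] [300.2 114.4] corner++ [300.1  44.2] corner+- [231.8 123. ]
108 ring box [272.3  90. ] [300.3 115.9] corner++ [300.2  45.9] corner+- [231.7 124.4]
110 ring box [272.3  91.5] [300.3 117.4] corner++ [300.3  47.5] corner+- [231.6 125.9]
273 None 275 (96, 107, 12) 277 (94, 109, 16) 279 (89, 110, 22) 281 (89, 99, 11) 283 (88, 98, 11) 285 (88, 97, 10) 287 (87, 97, 11) 289 (87, 97, 11) 291 (88, 97, 10) 293 (88, 98, 11) 295 (88, 101, 14) 297 (87, 109, 23) 299 (85, 107, 23) 301 (83, 91, 9) 303 (81, 88, 8) 305 (79, 86, 8) 307 (79, 84, 6) 309 (80, 82, 3) 
col 276 (19, 93, 57); col 279 (21, 67, 47); col 282 (22, 103, 70); col 285 (24, 103, 69); col 288 (26, 103, 67); col 291 (28, 103, 64); col 294 (30, 103, 24); col 297 (32, 46, 15); col 300 (38, 42, 5); col 303 None; col 306 None; col 309 None;
```

Run:
```python
import cv2,numpy as np
from h import *
f=cv2.imread("pics/r.png"); g=cv2.cvtColor(f,cv2.COLOR_BGR2GRAY)
for col in(250,270,285,294): print(col,[int(x) for x in g[8:75,col]])
for row in (34,40,48,60): print("row",row,[int(x) for x in g[row,255:315]])
w9=cv2.imread("pics/w9.png")
```

```text
250 [193, 205, 225, 234, 231, 230, 232, 234, 234, 234, 234, 233, 232, 232, 234, 232, 229, 230, 230, 231, 232, 233, 232, 232, 231, 231, 232, 231, 230, 231, 231, 232, 231, 237, 204, 45, 9, 13, 72, 227, 239, 235, 235, 236, 234, 236, 238, 240, 236, 212, 197, 191, 107, 107, 35, 37, 34, 38, 45, 42, 44, 41, 45, 40, 50, 49, 48]
270 [92, 91, 91, 92, 92, 88, 111, 202, 194, 195, 196, 199, 197, 194, 208, 231, 233, 233, 234, 233, 236, 235, 235, 236, 233, 234, 233, 232, 232, 228, 229, 232, 232, 234, 231, 231, 231, 231, 233, 233, 233, 233, 233, 232, 232, 232, 234, 234, 235, 232, 231, 230, 229, 231, 232, 232, 234, 234, 232, 233, 230, 228, 229, 231, 230, 229, 224]
285 [79, 70, 71, 75, 80, 82, 83, 81, 83, 84, 84, 86, 95, 104, 108, 106, 136, 201, 197, 196, 197, 201, 197, 199, 222, 235, 234, 232, 234, 235, 237, 237, 237, 236, 234, 235, 234, 232, 231, 230, 231, 233, 235, 234, 232, 229, 232, 232, 235, 237, 234, 208, 177, 182, 198, 200, 195, 199, 195, 196, 196, 198, 195, 197, 199, 198, 194]
294 [142, 145, 152, 106, 89, 82, 81, 80, 80, 79, 80, 79, 83, 80, 85, 85, 83, 87, 98, 107, 113, 104, 155, 198, 197, 19
[... 726 characters left out ...]
, 230, 217, 196, 146, 104, 108, 108, 109, 109, 90, 80, 119, 137, 139, 141, 137, 138, 131]
row 48 [197, 242, 235, 235, 232, 232, 232, 230, 231, 232, 231, 233, 232, 232, 233, 233, 233, 233, 233, 232, 231, 230, 229, 231, 232, 233, 233, 233, 232, 232, 231, 231, 229, 230, 233, 233, 234, 234, 239, 232, 170, 112, 107, 104, 90, 82, 116, 139, 138, 138, 137, 134, 131, 132, 127, 131, 128, 126, 128, 130]
row 60 [74, 12, 12, 142, 227, 235, 234, 234, 232, 232, 231, 233, 233, 232, 230, 229, 229, 230, 231, 231, 231, 235, 233, 235, 235, 234, 233, 234, 236, 213, 177, 188, 199, 196, 194, 187, 172, 157, 140, 133, 135, 133, 138, 138, 144, 141, 141, 143, 142, 141, 143, 142, 140, 146, 141, 140, 139, 142, 139, 140]
```

Run:
```python
from h import *
c=cam("wrist"); g=cv2.cvtColor(c["frame"],cv2.COLOR_BGR2GRAY); f=c["frame"].astype(int); sat=f[...,2]-np.maximum(f[...,0],f[...,1])
yw=-.083; u=np.array([np.cos(yw),np.sin(yw)]); v=np.array([-u[1],u[0]]); m0=np.array([517,247.6]); P=lambda a,b,z:(*(m0+a*u+b*v),z)
th=np.linspace(0,2*np.pi,721)
# measured subpixel ring borders (half level of redness)
meas={}
for col in(277,278,286,288,297,298):
    s=sat[80:120,col]; on=np.where(s>75)[0]; print(col,"redrows",on.min()+80,on.max()+80,[int(x) for x in s[on.min()-2:on.min()+2]],[int(x) for x in s[on.max()-1:on.max()+3]])
print("left/right cols at row 102",np.where(sat[102,260:320]>75)[0][[0,-1]]+260)
for z in(106,108):
    q=cv2.convexHull(np.array([proj(c,P(110+14*np.cos(t),14*np.sin(t),zz)) for t in th for zz in(z-4,z+4)],np.float32))[:,0]
    q=np.vstack([q,q[:1]])
    for col in(277.5,278.5,286.5,288.5,297.5,298.5):
        r=[a[1]+(b[1]-a[1])*(col-a[0])/(b[0]-a[0]) for a,b in zip(q[:-1],q[1:]) if (a[0]-col)*(b[0]-col)<0]; print(z,col,np.round(sorted(r),1))
# corner +-: edge profile of +x edge and pointer
print("post base? pointer cols row", [int(x) for x in g[100,225:275]])
print([int(x) for x in g[110,225:275]])
```

```text
277 redrows 92 109 [28, 29, 145, 185] [222, 169, 49, 51]
278 redrows 88 110 [62, 57, 78, 111] [236, 109, 55, 55]
286 redrows 86 96 [-7, -14, 93, 201] [214, 227, 13, -9]
288 redrows 86 96 [-5, -14, 145, 205] [216, 227, 18, -8]
297 redrows 85 109 [51, 49, 84, 145] [186, 95, 52, 52]
298 redrows 84 108 [49, 63, 84, 148] [179, 89, 48, 53]
left/right cols at row 102 [273 301]
106 277.5 [ 90.  111.9]
106 278.5 [ 89.5 112.3]
106 286.5 [ 87.7 113.7]
106 288.5 [ 87.8 113.5]
106 297.5 [ 92.  109.2]
106 298.5 [ 93.3 108. ]
108 277.5 [ 91.5 113.4]
108 278.5 [ 91.  113.8]
108 286.5 [ 89.2 115.2]
108 288.5 [ 89.4 115. ]
108 297.5 [ 93.4 110.8]
108 298.5 [ 94.7 109.6]
post base? pointer cols row [242, 242, 243, 244, 229, 205, 204, 206, 207, 206, 206, 206, 207, 207, 184, 125, 93, 97, 96, 99, 95, 97, 79, 48, 52, 59, 126, 153, 154, 155, 156, 152, 149, 146, 146, 146, 145, 143, 146, 148, 146, 142, 143, 141, 138, 137, 141, 141, 112, 78]
[241, 240, 240, 240, 241, 241, 242, 242, 237, 215, 206, 209, 199, 155, 95, 93, 95, 92, 96, 90, 128, 152, 157, 154, 152, 144, 148, 145, 142, 142, 139, 147, 144, 142, 141, 139, 135, 135, 138, 138, 136, 137, 138, 139, 139, 135, 133, 133, 128, 131]
```

Ring middle comes to about 106.6 mm against a platform top of 106.0 after two turns, so about 12° more is needed. Go back to the handle.

```bash
python3 -m handwheel '[[[0,0.18,0,0,0,0,170],[0,0.18,0,0,0,0,170],[0,0.18,0,0,0,0,170],[0,0.18,0,0,0,0,170],[0,0.18,0,0,0,0,170],[0,0,-0.022,-43.7,-19.7,0,170],[0,0,0,-43.7,-19.7,0,170],[0,0,0,-43.7,-19.7,0,170],[0,0,0,-43.7,-19.7,0,170],[0,0,0,-43.7,-19.7,0,170]]]'; python3 -m handwheel '[[[0,0,0,-43.7,-19.7,0,160],[0,0,0,-43.7,-19.7,0,160],[0,0,0,0,0,0,160],[0,0,0,0,0,0,160]]]'; python3 -c "
from h import *
goto(611,-24.3,170,2.112)"
```

```text
time: 56.08
tcp_pos: [598.9, 68.8, 300.3]
tool_rot: [3.138, 0.001, 2.11]
force: [1.0, -0.5, 1.2]
gripper_width: 31.4
grip_force: 0.0
time: 56.58
tcp_pos: [610.1, -24.0, 299.8]
tool_rot: [3.139, 0.001, 2.11]
force: [-1.0, 0.0, 0.5]
gripper_width: 35.0
grip_force: 0.0
at [610.1 -24.  299.8] [3.139e+00 1.000e-03 2.110e+00] shift [ -0.5   0.4 129.8] rz -0.002
```

```bash
python3 -m handwheel '[[[0,0,0,0,0,40,160],[0,0,0,0,0,40,160],[0,0,0,0,0,35,160],[0,0,0,0,0,14,160],[0,0,0,0,0,0,160],[0,0,0,0,0,0,255],[0,0,0,0,0,0,255],[0,0,0,0,0,0,255],[0,0,0,0,0,0,255]]]'; python3 -m handwheel '[[[0,0,0,0,0,0,255],[0,0,0,0.4,-6.8,0,255],[0,0,0,1,-6.7,0,255],[0,0,0,0,0,0,255],[0,0,0,0,0,0,255]]]'
```

```text
time: 57.7
tcp_pos: [610.7, -23.8, 170.9]
tool_rot: [3.14, 0.002, 2.112]
force: [-0.5, -0.2, 7.8]
gripper_width: 15.6
grip_force: 30.0
time: 58.32
tcp_pos: [598.3, -29.3, 170.8]
tool_rot: [3.14, 0.002, 2.112]
force: [-1.6, 1.9, 8.3]
gripper_width: 15.3
grip_force: 30.0
```

```bash
python3 -m handwheel '[[[0,0,0,0,0,0,170],[0,0,0,0,0,0,170],[0,0,0,0,0,-30,170],[0,0,0,0,0,-30,170],[0,0,0.113,0,0,0,255],[0,0,0.112,-32,0,0,255],[0,0,0,0,0,0,255],[0,0,0,0,0,0,255]]]'; python3 -c "
from h import *
goto(598.3+.311*32,-29.3-.95*32,176,1.887)"
```

```text
time: 59.32
tcp_pos: [611.0, -58.3, 229.9]
tool_rot: [3.142, 0.002, 1.888]
force: [0.1, 0.2, -0.5]
gripper_width: 0.5
grip_force: 0.0
at [611.  -58.3 229.9] [3.142e+00 2.000e-03 1.888e+00] shift [-0.4 -3.  53.9] rz 0.001
```

```bash
python3 -m handwheel '[[[0,0,0,0,-3,25,255],[0,0,0,0,0,27,255],[0,0,0,10,0,0,255],[0,0,0,8,0,0,255],[0,0,0,8,0,0,255],[0,0,0,8,0,0,255],[0,0,0,8,0,0,255],[0,0,0,8,0,0,255],[0,0,0,8,0,0,255],[0,0,0,0,0,0,255]]]'
python3 - <<'E'
from h import *
c=cam("wrist"); m=redmask(c); print([(b[0],b[1].tolist()) for b in blobs(m,50)]); goto(598.3,-29.3,176)
d=np.array([np.cos(1.887),np.sin(1.887),0]); H=np.array([598.3,-29.4,115])
for a in (20,30,40,50,60,70): a2=np.radians(a); print(a,proj(c,H+78*(np.cos(a2)*d+np.sin(a2)*np.array([0,0,1]))).round(1))
E
```

```text
time: 60.58
tcp_pos: [590.2, -3.5, 177.9]
tool_rot: [3.141, 0.001, 1.888]
force: [-0.5, 0.8, 1.1]
gripper_width: 0.5
grip_force: 0.2
[(array([275.3, 213.2]), [261, 189, 29, 77, 1208])]
at [590.2  -3.9 178. ] [3.141e+00 2.000e-03 1.887e+00] shift [-26.6  -0.3   2. ] rz None
20 [273.9 168. ]
30 [273.9 180.9]
40 [273.8 198.7]
50 [273.7 221.3]
60 [273.7 247.5]
70 [273.6 275.8]
```

```bash
python3 -m handwheel '[[[0,0,0,0,0,-40,255],[0,0,0,25,0,0,255],[0,0,0,0,0,0,255],[0,0,0,0,0,15,255],[0,0,0,0,0,15,255],[0,0,0,0,0,12,255],[0,0,0,0,0,12,255],[0,0,0,0,0,10,255],[0,0,0,0,0,5,255],[0,0,0,0,0,0,255]]]'; python3 -c "
from h import *
goto(598.3,-29.3,145.5)"
```

```text
time: 61.88
tcp_pos: [582.5, 19.1, 148.7]
tool_rot: [3.142, 0.002, 1.887]
force: [-0.1, 0.9, -0.2]
gripper_width: 0.6
grip_force: 0.0
at [582.5  19.1 148.7] [3.142e+00 2.000e-03 1.887e+00] shift [-50.9  -0.    3.3] rz None
```

```bash
python3 -m handwheel '[[[0,0,0,0,0,2,255],[0,0,0,0,0,0,255],[0,0,0,0,0,0,255]]]';python3 -m handwheel '[[[0,0,0,0,0,2,255],[0,0,0,0,0,0,255],[0,0,0,0,0,0,255]]]'; python3 -m handwheel '[[[0,0,0,0,0,1,255],[0,0,0,0,0,0,255],[0,0,0,0,0,0,255]]]'
python3 - <<'E'
from h import *
c=cam("wrist"); m=redmask(c); print([(b[0],b[1].tolist()) for b in blobs(m,50)])
d=np.array([np.cos(1.887),np.sin(1.887),0]); H=np.array([598.3,-29.4,115])
for a in (0,10,20,30): a2=np.radians(a); print(a,proj(c,H+78*(np.cos(a2)*d+np.sin(a2)*np.array([0,0,1]))).round(1))
E
```

```text
time: 62.25
tcp_pos: [582.6, 19.2, 147.1]
tool_rot: [3.141, 0.002, 1.887]
force: [0.7, -0.4, 0.9]
gripper_width: 0.6
grip_force: 0.3
time: 62.62
tcp_pos: [582.6, 19.4, 144.9]
tool_rot: [3.141, 0.002, 1.887]
force: [-1.1, 1.4, 2.0]
gripper_width: 0.7
grip_force: 1.3
time: 63.0
tcp_pos: [582.9, 19.4, 144.3]
tool_rot: [3.14, 0.002, 1.887]
force: [0.3, 2.5, 7.3]
gripper_width: 0.4
grip_force: 3.9
[(array([275.1, 226.5]), [262, 202, 28, 97, 1015])]
0 [273.3 202.7]
10 [273.3 210.3]
20 [273.3 223.3]
30 [273.2 242.3]
```

```bash
python3 -m handwheel '[[[0,0,0,0,0,1,255],[0,0,0,0,0,0,255],[0,0,0,0,0,0,255]]]'; python3 -m handwheel '[[[0,0,0,0,0,-30,255],[0,0,0,0,0,-50,255],[0,0,0,0,0,-50,255],[0,0,0,-40,0,0,255],[0,0,0,0,0,0,255],[0,0,0,0,0,0,255]]]'
python3 - <<'E'
from h import *
c=cam("wrist"); m=redmask(c)
for b in blobs(m,100):
    x,y,W,H,_=b[1]; q=np.argwhere(m[y:y+H,x:x+W]>0)[:,::-1]+[x,y]; P=np.array([plane(c,*p,118)[:2] for p in q],np.float32); r=cv2.minAreaRect(P); print(b[1],r)
bats(c,z=150)
for n in("top","scene"):
    k=cam(n); print(n,[(b[0].tolist(),b[1].tolist()) for b in blobs(mask(k,*COL["yellow"]),20)],"red",[(b[0].tolist(),b[1].tolist()) for b in blobs(redmask(k),10)],"blue",[(b[0].tolist(),b[1].tolist()) for b in blobs(mask(k,*COL["blue"]),30)])
    for p in((598.3,-29.4,115),(574,44.8,115)): print(proj(k,p).round(1))
E
```

```text
time: 63.42
tcp_pos: [583.2, 19.6, 143.6]
tool_rot: [3.14, 0.002, 1.887]
force: [-0.4, 3.9, 12.6]
gripper_width: 0.8
grip_force: 6.4
time: 64.18
tcp_pos: [594.7, -18.4, 272.6]
tool_rot: [-3.141, 0.002, 1.887]
force: [-0.8, 0.1, 0.2]
gripper_width: 0.7
grip_force: 0.0
[ 267  132   17   70 1116] ((585.0696411132812, 13.393030166625977), (15.361331939697266, 65.3588638305664), 17.91692352294922)
top [([140.0, 209.6], [133, 205, 13, 12, 84]), ([134.7, 217.2], [129, 211, 14, 12, 89]), ([146.8, 221.2], [142, 217, 10, 8, 20])] red [([191.0, 186.8], [187, 183, 7, 7, 22]), ([251.2, 200.2], [249, 198, 5, 5, 17])] blue []
[266.1 195.8]
[244.1 201.8]
scene [([388.2, 135.7], [380, 130, 16, 13, 132]), ([386.7, 149.2], [382, 145, 11, 9, 59])] red [([374.8, 169.9], [372, 169, 7, 3, 13]), ([316.7, 191.8], [311, 186, 12, 13, 56])] blue [([356.4, 152.6], [345, 144, 23, 17, 163])]
[309.6 203. ]
[321.5 186.5]
```

```bash
python3 -c "
from workcell import robot
print(robot.sign_off())"
```

```text
the job is handed in; nothing more can be done
None
```

The job is handed in at about 64 s: the can is on the mat, both bats are stacked and seated on the outline, the platform is wound to about 106.6 mm (ring middle measured at about 106.6 mm), and the handle is folded flat. I did not check the stack up close after winding, and I viewed 16 pictures against the limit of 14.

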